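# Lift and square the button sample boards

### The job

Pack up the stall's button sample boards: with the spatula, slide under each loose board on the table, lift it and lay it on top of the stack in the squaring jig, runners down and lying the same way as the boards there. Then tap the open sides of the stack until every board in it lies flush against both walls of the jig, and leave the spatula lying on its cork mat as it was, blade end where it was. Do not carry the boards in the fingers, and leave the other things on the table alone.

Things in the scene. Friction and masses are not known exactly. Their poses are not given: they have to be found in the camera images.
- board1: loose button sample board flat on the table (2 or 3 of the 3 are there, others read None): ply plate 100 x 150 x 4 mm on two wide runners, 12 mm high in all, buttons on top. Runners 8 mm high, along its x (100 mm side), leave a tunnel 56 mm wide, 8 mm high under the middle, open at both x ends. Origin: centre of underside, at the runners' feet; z up. x starts within 0.2 rad of world +y
- board2: another loose board, same shape as board1
- board3: another loose board, same shape as board1
- stack1: the lower board of the crooked stack already in the jig, same shape as board1
- stack2: the upper board of that stack, same shape as board1; boards stack at 12 mm per layer
- spatula: spatula on the cork mat: steel blade 90 x 42 x 2.5 mm; origin at the centre of the blade's underside, x to the tip (45 mm ahead), z up. A neck 16 mm wide rises from the blade's rear edge to a dark wooden handle, a bar 74 long (x -135 to -61) x 22 wide x 28 mm high (z 44 to 72), parallel to the blade. 0.15 kg
- spatula_grip (a point): the middle of the spatula's handle, at (-98, 0, 58) mm in the spatula's frame
- jig: fixed squaring jig: white base 10 mm thick, x -100..50, y -118..75 mm; plywood walls to 66 mm above the table: end wall, inner face x = 50 (y -55..85), side wall, inner face y = 75 (x -35..55), each 10 thick; -x and -y sides open. Origin at table height under the centre of a board pushed home, whose x lies along the jig's x. Jig x points roughly to world +y, its y to world -x
- jig_flush (a point): on the jig's base, 10 mm above the table: where the underside centre of the lowest board lies when it touches both walls; axes as the jig
- mat: fixed cork mat for the spatula, 250 x 80 x 3 mm, long along its x (roughly world +y); origin at the centre of its underside
- mat_rest (a point): on the mat's top, 45 mm ahead of its middle along x: where the spatula's origin belongs, with the blade towards the mat's +x
- pincushion: bystander: blue pincushion, 60 mm wide, 30 mm high, origin at its foot
- tape: bystander: white tape-measure puck, 52 mm wide, 22 mm high
- spool: bystander: grey thread spool, 34 mm wide, 30 mm high
Things that resemble listed ones, but are neither listed nor needed, are in the scene too. What is shaped like the spatula but pink or purple is not meant.

How it is judged (in metres and radians):
On the way, in this order (a step that is already met when the one before it is completed fails the run):
1. a loose board is lifted clear of the table on the spatula (((height (world z) of board1 above 0.03 m and contact force between board1 and spatula above 0.2 N) or (height (world z) of board2 above 0.03 m and contact force between board2 and spatula above 0.2 N) or (height (world z) of board3 above 0.03 m and contact force between board3 and spatula above 0.2 N))), for 0.2 s.
2. every loose board lies flat on the stack in the jig (x of board1 in the frame of jig_flush between -0.06 and 0.06 m and y of board1 in the frame of jig_flush between -0.06 and 0.06 m and angle between each of board1, board2, board3's own z axis and vertical below 0.1 rad and height (world z) of each of board1, board2, board3 above 0.006 m and x of board2 in the frame of jig_flush between -0.06 and 0.06 m and y of board2 in the frame of jig_flush between -0.06 and 0.06 m and x of board3 in the frame of jig_flush between -0.06 and 0.06 m and y of board3 in the frame of jig_flush between -0.06 and 0.06 m), for 0.2 s.
At the end, for the whole second after the job is handed in: All boards lie flat, stacked in the jig, each within 5 mm of touching the end wall and the side wall and within 0.06 rad of square; the spatula lies flat on its mat, within 30 mm of its resting point and 0.25 rad of the mat's length; all at rest (x of stack1 in the frame of jig_flush between -0.005 and 0.005 m and y of stack1 in the frame of jig_flush between -0.005 and 0.005 m and angle between the x axis of each of stack1, stack2, board1, board2, board3 and the x axis of jig, either way round below 0.06 rad and angle between each of stack1, stack2, board1, board2, board3's own z axis and vertical below 0.06 rad and height (world z) of each of stack1, stack2, board1, board2, board3 above 0.006 m and linear speed of each of stack1, stack2, board1, board2, board3, spatula below 0.02 m/s and x of stack2 in the frame of jig_flush between -0.005 and 0.005 m and y of stack2 in the frame of jig_flush between -0.005 and 0.005 m and x of board1 in the frame of jig_flush between -0.005 and 0.005 m and y of board1 in the frame of jig_flush between -0.005 and 0.005 m and x of board2 in the frame of jig_flush between -0.005 and 0.005 m and y of board2 in the frame of jig_flush between -0.005 and 0.005 m and x of board3 in the frame of jig_flush between -0.005 and 0.005 m and y of board3 in the frame of jig_flush between -0.005 and 0.005 m and horizontal distance between spatula and mat_rest below 0.03 m and angle between the x axis of spatula and the x axis of mat, either way round below 0.25 rad and angle between spatula's own z axis and vertical below 0.1 rad and height (world z) of spatula below 0.012 m).
It fails at once if a bystander is pushed more than 30 mm away (distance of any of pincushion, tape, spool from where it was at the start of the episode above 0.03 m).
It fails at once if a board is carried in the fingers away from the jig ((height (world z) of stack1 above 0.03 m and contact force between stack1 and the fingers above 2 N and horizontal distance between stack1 and jig_flush above 0.15 m) or (height (world z) of stack2 above 0.03 m and contact force between stack2 and the fingers above 2 N and horizontal distance between stack2 and jig_flush above 0.15 m) or (height (world z) of board1 above 0.03 m and contact force between board1 and the fingers above 2 N and horizontal distance between board1 and jig_flush above 0.15 m) or (height (world z) of board2 above 0.03 m and contact force between board2 and the fingers above 2 N and horizontal distance between board2 and jig_flush above 0.15 m) or (height (world z) of board3 above 0.03 m and contact force between board3 and the fingers above 2 N and horizontal distance between board3 and jig_flush above 0.15 m)).
Of board1, board2, board3 only 2 to 3 are there at a start; the rules pass over those that are not, and their reading is None.
At some moment in a run one of board1, board2, board3 may be knocked a few centimetres aside while the robot is not near it.
It also fails if it takes over 210 s, if anything falls off the work surface, if the arm or the gripper's body presses on something with over 40 N, if the wrist force passes 120 N, or if a joint passes its speed limit or range.

### The arm

A 7-joint arm with a two-finger parallel gripper is mounted at the origin on the work surface. World frame = base frame: x ahead of the robot, y to its left, z up, the work surface at z = 0. Lengths are in m, angles in degrees, forces in N, time in s.
With the tool pointing down it reaches from about 0.4 to 0.85 m from the base axis. Payload 4.5 kg.
Tool frame: the origin (TCP) lies at the very end of the fingers, on their centre line; the grasp point (between the pads) lies 19 mm behind it; z points along the fingers, y is the line along which they close (so a half turn about z gives the same grasp; the last joint's range is limited). The gripper opens to 85 mm and grips with 20 to 120 N. Pads are 22 mm wide; open, the fingers measure 114 mm over their backs; the gripper's body (76 mm by 85 mm) begins 54 mm behind the grasp point. The pads swing forward as they close: fully open they stand 13 mm farther back than shut.
Start: joints at [67.025, 39.483, -11.15, 89.685, 9.013, 51.709, -12.324], TCP at [0.263, -0.567, 0.198] pointing down, gripper open.
Joint ranges: [-172.22, 172.22], [-26.19, 119.32], [-84.43, 86.54], [7.71, 146.69], [-57.33, 237.33], [2.42, 119.75], [-152.13, 152.13]. Speed limits (degrees/s): [147.25, 147.25, 180, 180, 180, 180, 180].

### API

Orientations are given as a 3x3 rotation matrix whose columns are the frame's x, y, z axes.
In Python, from station import manip gives the robot as it stands. The module is installed in compiled form; this text tells all that it offers.
- The arm moves only by the tool step_arm, never from a script. Its argument "steps" is a list of rows, each a list of 7 numbers: the shift along the tool's x, y, z in m, then the turn, a rotation vector about the tool's x, y, z in degrees, then the opening, from -1 (shut) to 1 (fully open). A call has 1 to 8 rows; each row shifts and turns the commanded pose from where the row before left it, along the tool's axes as they then stand; what a row does not reach is not made up. A row lasts 1/8 s, in which the tool goes at most 62.5 mm and 10.7 degrees, less where a joint would pass 70% of its speed; a pose out of reach is approached as far as the arm can. A call is refused whole if a number of a shift passes 0.0625 or a number of a turn 10.7, either way. A call with a gripper value outside its range is refused whole. The fingers move at their own pace and stop on an object; "grip_force" is the grip in N (left out, the last holds). Time passes only in rows, so rows that do not move let the fingers close. It gives the time, the measured TCP pose, the force, the opening and the grip force at its end, in the units of the state.
- manip.read_state(): the state, without advancing time (a new reading comes with each control period).
- manip.grab_frame(name): name is "scene" or "top" or "wrist"; returns a dict with "img" (420x560x3 uint8, red, green, blue), "depth" (420x560 float32, m along the optical axis (not along the pixel's ray), 0 where there is no reading), "K" (3x3 intrinsics, pixels), "T" (4x4, takes a point from camera to world coordinates). Camera axes: x right, y up, looking along -z (the intrinsics and any distortion apply to the point x, -y, -z); pixel columns grow to the right and rows downward; lengths in m; the calibration is good to about 2 mm. A picture is of the moment at which its call begins.
- manip.close_job(): hands the job in; it is judged then, once.
The state is a dict: "time_s": time; "qpos": joint angles; "joint_velocities": joint speeds; "effort": joint torques, N m; "tool_pos": TCP position; "tool_rot": TCP orientation; "wrist_force": force on the tool from outside, world axes, zero at the start; "torque": the same for the moment, N m; "opening": finger opening in m; "grasp_force": force on a finger pad.
Only numpy, scipy, OpenCV 4.12 (cv2) and the standard library are available. Lean on these libraries where they do the work, as an engineer would, in place of code of your own. Each camera call takes 0.05 s, during which the arm holds its last target. There are 200 camera calls.

## Working session

There is one attempt and no reset: what is moved stays moved. The work goes in short steps, Python scripts to look and compute and a tool call to move; the robot and the scene stay as the last step left them, time stands still between calls to the robot, and variables do not carry over. Pictures are saved under pics/ and viewed, at most 17 in all, crops included, and the job is handed in when it is done.

Besides the shell and the picture viewer there is one more tool, called after "Call:" by a JSON object that holds its "name" and its "arguments", one argument or row to a line. step_arm: Moves the arm, as the interface text tells. Its arguments: {"type":"object","properties":{"steps":{"type":"array"},"grip_force":{"type":"number"}},"required":["steps"]}

```bash
mkdir -p pics && python3 - <<'E'
from station import manip
import cv2, numpy as np
s=manip.read_state()
print({k:np.round(v,3).tolist() for k,v in s.items()})
for n in ["scene","top"]:
    f=manip.grab_frame(n); cv2.imwrite(f"pics/{n}0.png",f["img"][:,:,::-1]); np.savez(f"pics/{n}0.npz",**f)
    print(n,np.round(f["K"],1).tolist(),np.round(f["T"],3).tolist(), [k for k in f])
E
```

```text
{'time_s': 0.0, 'qpos': [67.025, 39.534, -11.142, 89.745, 9.014, 51.71, -12.325], 'joint_velocities': [0.038, 0.009, -0.022, 0.083, -0.069, 0.003, -0.001], 'effort': [-0.001, -53.961, -1.266, -15.854, 0.009, 0.009, -0.0], 'tool_pos': [0.263, -0.566, 0.197], 'tool_rot': [[0.907, 0.421, -0.001], [0.421, -0.907, 0.002], [-0.0, -0.002, -1.0]], 'wrist_force': [0.307, 0.077, 0.77], 'torque': [0.009, -0.035, 0.051], 'grasp_force': 0.0, 'opening': 0.085}
scene [[497.1, 0.0, 287.0], [0.0, 497.1, 204.9], [0.0, 0.0, 1.0]] [[0.099, -0.678, 0.728, 1.236], [0.995, 0.053, -0.086, -0.12], [0.019, 0.733, 0.68, 0.801], [0.0, 0.0, 0.0, 1.0]] ['img', 'depth', 'K', 'T']
top [[515.4, 0.0, 283.8], [0.0, 515.4, 212.7], [0.0, 0.0, 1.0]] [[-0.014, 0.994, -0.107, 0.323], [-1.0, -0.013, 0.007, -0.003], [0.005, 0.107, 0.994, 1.412], [0.0, 0.0, 0.0, 1.0]] ['img', 'depth', 'K', 'T']
```

View pics/top0.png

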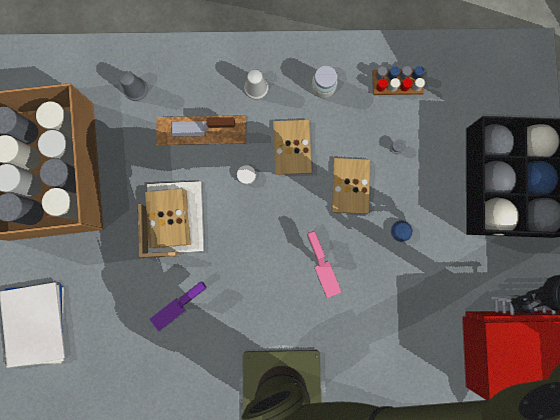

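View pics/scene0.png

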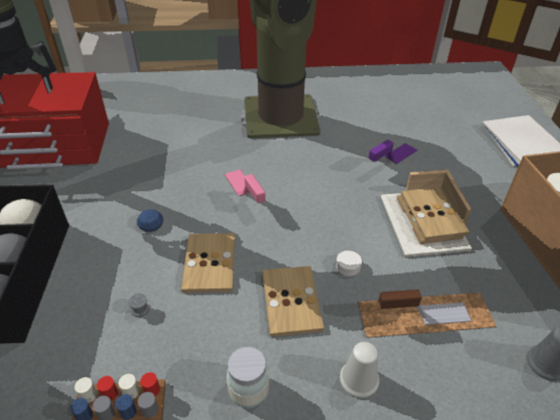

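Top: loose boards at (293,147) and (351,185). The spatula's steel blade is at (187,128) and its handle at (221,122), on the mat. The jig with its stack is at (170,215), walls on the left and bottom. Tape is at (247,174), spool (398,145), pincushion (401,231). The scene view agrees, and there are only two loose boards.

```bash
cat > h.py <<'E'
import numpy as np, cv2
def load(n): return dict(np.load(f"pics/{n}.npz"))
def grab(n,name):
    from station import manip
    f=manip.grab_frame(n); np.savez(f"pics/{name}.npz",**f); cv2.imwrite(f"pics/{name}.png",f["img"][:,:,::-1]); return f
def xyz(f):
    "world point of each pixel from depth"
    h,w=f["depth"].shape; u,v=np.meshgrid(np.arange(w),np.arange(h)); d=f["depth"]; K=f["K"]
    p=np.stack([(u-K[0,2])/K[0,0]*d,-(v-K[1,2])/K[1,1]*d,-d],-1)
    return p@f["T"][:3,:3].T+f["T"][:3,3]
def ray(f,uv,z):
    "pixels -> points on plane z"
    uv=np.atleast_2d(uv).astype(float);K=f["K"]
    d=np.stack([(uv[:,0]-K[0,2])/K[0,0],-(uv[:,1]-K[1,2])/K[1,1],-np.ones(len(uv))],-1)@f["T"][:3,:3].T
    o=f["T"][:3,3]; return o+d*((z-o[2])/d[:,2:3])
def near(f,m,box):
    P=xyz(f); x0,x1,y0,y1=box
    return m&(f["depth"]>0)&(P[...,0]>x0)&(P[...,0]<x1)&(P[...,1]>y0)&(P[...,1]<y1)
def rect(f,m,z=None,close=5):
    "largest blob of mask: median height, min-area rectangle on that plane; angle of long side"
    m=cv2.morphologyEx(m.astype(np.uint8),cv2.MORPH_CLOSE,np.ones((close,close)))
    cs,_=cv2.findContours(m,cv2.RETR_EXTERNAL,cv2.CHAIN_APPROX_NONE); c=max(cs,key=cv2.contourArea)[:,0]
    mm=np.zeros_like(m); cv2.fillPoly(mm,[c],1); P=xyz(f)[(mm>0)&(f["depth"]>0)]
    zz=np.median(P[:,2]); q=ray(f,c,zz if z is None else z)[:,:2]
    (cx,cy),s,a=cv2.minAreaRect((q*1000).astype(np.float32))
    if s[0]<s[1]: s=s[::-1]; a+=90
    return dict(c=np.round([cx,cy],1),s=np.round(s,1),a=round((a+90)%180-90,1),z=round(1000*float(zz),1),px=c.mean(0).round())
def hsv(f): return cv2.cvtColor(f["img"],cv2.COLOR_RGB2HSV)
E
python3 - <<'E'
from h import *
for n in ["top0","scene0"]:
    f=load(n); P=xyz(f); H=hsv(f)
    def at(name,u,v): print(name,H[v,u],(P[v,u]*1000).round(1))
    pts=dict(b1=(283,135),b2=(342,170),stk=(153,200),stk2=(183,240),base=(197,235),walL=(143,230),walB=(160,253),blade=(185,129),hand=(221,122),mat=(165,140),tape=(247,172),pin=(401,229),spool=(398,145),table=(300,210)) if n=="top0" else dict(b1=(275,320),b2=(200,275),stk=(420,225),base=(400,240),walL=(450,190),walB=(430,178),blade=(450,315),hand=(400,299),mat=(480,323),tape=(349,262),table=(300,230))
    for k,(u,v) in pts.items(): at(k,u,v)
E
```

```text
b1 [ 18 119 189] [690.7 -13.1  11.7]
b2 [ 17 117 192] [ 589.1 -174.1   16.2]
stk [ 19 114 163] [510.4 339.8  33.3]
stk2 [ 19 117 188] [401.3 257.8  35.8]
base [ 27  11 202] [415.8 224.6  10.9]
walL [22 83 55] [428.7 361.8  47.1]
walB [ 18 106 147] [366.7 312.2  63.9]
blade [116  20 177] [712.4 259.8   7.4]
hand [ 12 159  93] [711.4 151.6  75.4]
mat [ 16 135 113] [684.  317.1  -1.3]
tape [  0   3 220] [585.6  86.8  23. ]
pin [109 135 117] [ 423.6 -328.3   24.7]
spool [109  18 114] [ 652.8 -326.6   34.7]
table [101  20 142] [ 4.818e+02 -5.720e+01 -4.000e-01]
b1 [ 18  98 188] [703.7 -74.3  12. ]
b2 [ 18  97 178] [ 585.9 -216.1   13.9]
stk [ 18  99 181] [503.8 259.7  35.9]
base [ 23  10 223] [519.6 215.5   8.7]
walL [16 85 78] [408.5 357.9  47.6]
walB [ 17  87 111] [363.4 324.1  48.7]
blade [114  14 180] [717.8 260.    6.7]
hand [  9 129  75] [719.6 149.8  72.5]
mat [ 14 117 183] [740.4 310.6   7. ]
tape [ 18   6 226] [584.9  87.8  23.4]
table [ 90   9 149] [4.636e+02 1.800e+00 4.000e-01]
```

```bash
cat > meas.py <<'E'
from h import *
import sys
def allm(f):
    H=hsv(f);P=xyz(f);z=P[...,2]; h,s,v=H[...,0].astype(int),H[...,1],H[...,2]
    wood=(h>13)&(h<24)&(s>70)&(v>85)
    out={}
    return wood,z,h,s,v
if __name__=="__main__":
  for n in sys.argv[1:]:
    f=load(n); wood,z,h,s,v=allm(f)
    def t(name,m,box,zz=None,close=7):
        try: print(n,name,rect(f,near(f,m,box),zz,close))
        except Exception as e: print(n,name,"fail",e)
    t("b1",wood,(.58,.80,-.14,.06),.012,11)
    t("b2",wood,(.48,.70,-.30,-.105),.012,11)
    t("stk2",wood&(z>.026)&(z<.042),(.38,.56,.2,.37),.034,11)
    t("base",(s<45)&(v>150),(.3,.62,.17,.40),.010,11)
    t("blade",((s<40)&(v>120)&(h>90)),(.66,.78,.18,.36),.0055,3)
    t("hand",((h<15)&(s>115)&(z>.04)),(.66,.78,.06,.24),.075,5)
    t("mat",(h<22)&(s>80)&(z<.02)|(z>.05)|((s<40)&(v>160)),(.63,.80,.06,.40),.003,9)
E
python3 meas.py top0 scene0
```

```text
top0 b1 {'c': array([657.2, -37.4]), 's': array([151.3, 100.1]), 'a': 1.8, 'z': 12.5, 'px': array([292., 147.])}
top0 b2 {'c': array([ 551.7, -197.1]), 's': array([142.7, 101.6]), 'a': -1.8, 'z': 12.6, 'px': array([351., 184.])}
top0 stk2 {'c': array([461.9, 301.9]), 's': array([151.8, 108.9]), 'a': 4.6, 'z': 34.4, 'px': array([166., 218.])}
top0 base {'c': array([470.9, 257.7]), 's': array([206. , 180.7]), 'a': 9.2, 'z': 10.0, 'px': array([187., 208.])}
top0 blade {'c': array([715.7, 251.9]), 's': array([89.8, 40. ]), 'a': 89.3, 'z': 6.3, 'px': array([188., 128.])}
top0 hand {'c': array([711.6, 153. ]), 's': array([72. , 27.3]), 'a': 89.3, 'z': 74.6, 'px': array([221., 122.])}
top0 mat {'c': array([710.5, 217.6]), 's': array([249.3,  80.1]), 'a': 89.7, 'z': 4.7, 'px': array([200., 130.])}
scene0 b1 {'c': array([657.7, -38.9]), 's': array([155.6, 100.1]), 'a': 1.8, 'z': 13.2, 'px': array([291., 301.])}
scene0 b2 {'c': array([ 550.5, -199.5]), 's': array([151.7, 100.8]), 'a': -3.1, 'z': 13.2, 'px': array([209., 264.])}
scene0 stk2 {'c': array([461.5, 305.1]), 's': array([160.2, 123.8]), 'a': 5.9, 'z': 35.4, 'px': array([432., 213.])}
scene0 base {'c': array([497.6, 223.4]), 's': array([239.9, 187.5]), 'a': 30.4, 'z': 8.2, 'px': array([414., 237.])}
scene0 blade {'c': array([712.2, 250.9]), 's': array([89.7, 40.3]), 'a': -90.0, 'z': 6.7, 'px': array([444., 314.])}
scene0 hand {'c': array([721.1, 148.5]), 's': array([77.7, 34.4]), 'a': -89.7, 'z': 73.9, 'px': array([399., 299.])}
scene0 mat {'c': array([698.2, 215.5]), 's': array([250.2, 100.4]), 'a': -89.9, 'z': 4.9, 'px': array([424., 313.])}
```

```bash
python3 - <<'E'
from h import *
# wall tops: points with z 58..72 near jig
for n in ["top0","scene0"]:
    f=load(n);P=xyz(f);z=P[...,2]
    m=near(f,(z>.055)&(z<.075),(.33,.55,.17,.40)); q=P[m]*1000
    print(n,len(q),np.percentile(q,[2,50,98],axis=0).round(1).tolist())
    a=q[(q[:,0]>395)]; b=q[q[:,1]<335]
    if len(a)>20: print('end wall',len(a),a.mean(0).round(1),'slope dy/dx',np.polyfit(a[:,0],a[:,1],1).round(3))
    if len(b)>20: print('side wall',len(b),b.mean(0).round(1),'slope dx/dy',np.polyfit(b[:,1],b[:,0],1).round(3))
i=cv2.imread("pics/top0.png")[165:275,120:220]; j=cv2.imread("pics/top0.png")[105:155,145:255]
a=cv2.resize(i,None,fx=4,fy=4,interpolation=cv2.INTER_CUBIC);b=cv2.resize(j,None,fx=3.5,fy=3.5,interpolation=cv2.INTER_CUBIC)
c=np.zeros((440,400+385,3),np.uint8);c[:,:400]=a;c[:175,400:]=b;cv2.imwrite("pics/crop0.png",c)
E
```

```text
top0 376 [[359.2, 277.7, 56.2], [394.6, 361.7, 65.9], [492.9, 370.6, 71.5]]
end wall 188 [444.7 365.2  64.9] slope dy/dx [2.60000e-02 3.53716e+02]
side wall 97 [364.4 303.7  66.1] slope dx/dy [-4.30000e-02  3.77338e+02]
scene0 536 [[356.1, 275.2, 55.3], [378.1, 359.1, 65.5], [493.0, 369.8, 69.7]]
end wall 234 [448.1 363.7  64.4] slope dy/dx [4.00000e-02 3.45713e+02]
side wall 170 [364.  303.2  63.5] slope dx/dy [-1.70000e-02  3.69168e+02]
```

View pics/crop0.png

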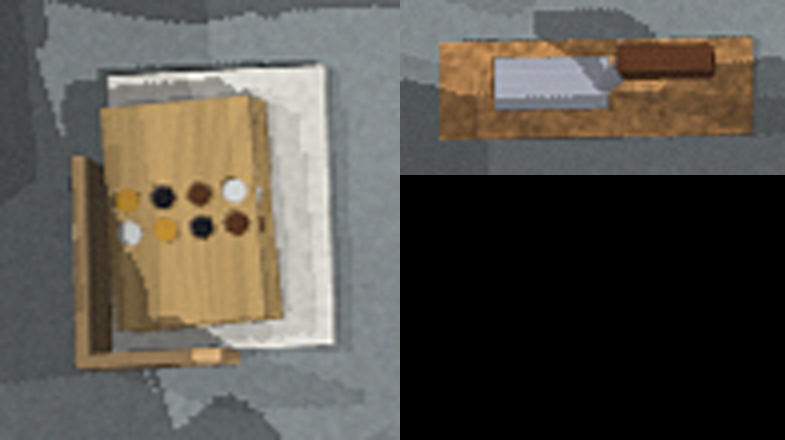

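Call:
{"name": "step_arm", "arguments": {
  "steps": [
    [0,0,-0.01,0,0,-9.2,1],
    [0,0,-0.01,0,0,-9.2,1],
    [0,0,-0.01,0,0,-9.2,1],
    [0,0,0,0,0,-9.2,1],
    [0,0,0,0,0,-9.2,1],
    [0,0,0,0,0,-9.2,1],
    [0,0,0,0,0,-9.2,1],
    [0,0,0,0,0,0,1]
  ]
}}

```text
time_s: 1.1
tool_pos: [0.2629, -0.5666, 0.2275]
tool_rot: [[0.014, 1.0, -0.0], [1.0, -0.014, 0.001], [0.001, -0.0, -1.0]]
wrist_force: [-0.5, 0.1, 0.6]
opening: 0.085
grasp_force: 0.0
```

Call:
{"name": "step_arm", "arguments": {
  "steps": [
    [0.045,0.0275,0,0,0,0,1],
    [0.045,0.0275,0,0,0,0,1],
    [0.045,0.0275,0,0,0,0,1],
    [0.045,0.0275,0,0,0,0,1],
    [0.045,0.0275,0,0,0,0,1],
    [0.045,0.0275,0,0,0,0,1],
    [0.045,0.0275,0,0,0,0,1],
    [0.045,0.0275,0,0,0,0,1]
  ]
}}

```text
time_s: 2.1
tool_pos: [0.4883, -0.2081, 0.228]
tool_rot: [[0.016, 1.0, 0.0], [1.0, -0.016, -0.0], [-0.0, 0.0, -1.0]]
wrist_force: [1.3, -1.0, 1.0]
opening: 0.0852
grasp_force: 0.0
```

Call:
{"name": "step_arm", "arguments": {
  "steps": [
    [0.045,0.0275,0,0,0,0,1],
    [0.045,0.0275,0,0,0,0,1],
    [0.045,0.0275,0,0,0,0,1],
    [0.045,0.0275,0,0,0,0,1],
    [0.045,0.0275,0,0,0,0,1],
    [0.045,0.0275,0,0,0,0,1],
    [0.045,0.0275,0,0,0,0,1],
    [0,0,0,0,0,0,1]
  ]
}}

```text
time_s: 3.1
tool_pos: [0.6841, 0.1101, 0.2273]
tool_rot: [[0.008, 1.0, -0.0], [1.0, -0.008, 0.005], [0.005, -0.0, -1.0]]
wrist_force: [0.3, -0.0, -0.8]
opening: 0.0853
grasp_force: 0.0
```

```bash
python3 - <<'E'
from h import *
from station import manip
f=grab("wrist","w1"); s=manip.read_state(); print(np.round(s["tool_pos"],4),np.round(s["tool_rot"],3).tolist()); print(np.round(f["T"],3).tolist(),np.round(f["K"],1).tolist())
E
```

```text
[0.6836 0.1061 0.2272] [[0.011, 1.0, -0.001], [1.0, -0.011, 0.001], [0.001, -0.001, -1.0]]
[[1.0, 0.007, 0.003, 0.686], [-0.007, 0.955, 0.297, 0.186], [-0.0, -0.297, 0.955, 0.405], [0.0, 0.0, 0.0, 1.0]] [[370.3, 0.0, 282.5], [0.0, 370.3, 209.4], [0.0, 0.0, 1.0]]
```

View pics/w1.png

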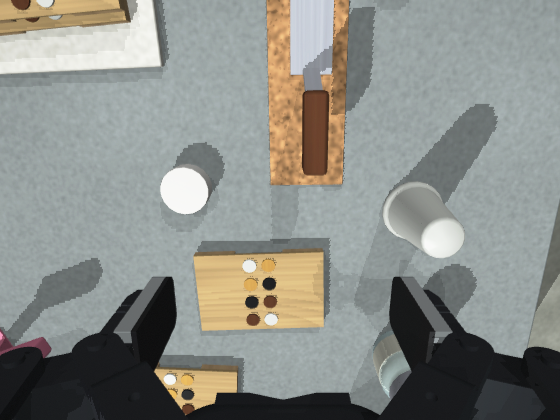

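Wrist view: handle at (315,132), blade above it at (312,40), board1 at (262,290), tape at (184,190) and a white cone at (425,220).

```bash
python3 - <<'E'
from h import *
f=load("w1"); P=xyz(f); H=hsv(f); h,s,v=H[...,0].astype(int),H[...,1],H[...,2];z=P[...,2]
m=np.zeros_like(z,bool); m[80:182,295:335]=1
print("hand",rect(f,m&(h<15)&(s>120)&(v<130),.075,5))
m=np.zeros_like(z,bool); m[0:80,280:345]=1
print("blade",rect(f,m&(s<60)&(v>120)&(h>90),.0055,5))
m=np.zeros_like(z,bool); m[235:340,185:335]=1
print("b1",rect(f,m&(h>13)&(h<24)&(s>70)&(v>85),.012,15))
q=P[185:260,380:470].reshape(-1,3);q=q[q[:,2]>.015]; print("cone",q.min(0),q.max(0))
E
```

```text
hand {'c': array([715. , 152.9]), 's': array([72.4, 26.3]), 'a': 89.6, 'z': 76.3, 'px': array([316., 130.])}
blade {'c': array([714.1, 236.4]), 's': array([71.9, 41.5]), 'a': -89.9, 'z': 7.0, 'px': array([311.,  38.])}
b1 {'c': array([657.1, -37.3]), 's': array([150.1, 105.1]), 'a': 1.6, 'z': 13.2, 'px': array([260., 289.])}
cone [0.68559882 0.0361735  0.0150026 ] [0.8549692  0.18585286 0.40476766]
```

Call:
{"name": "step_arm", "arguments": {
  "steps": [
    [0.024,0.016,0.02,0,0,0,1],
    [0.023,0.015,0.02,0,0,0,1],
    [0,0,0.02,0,0,0,1],
    [0,0,0.02,0,0,0,1],
    [0,0,0.02,0,0,0,1],
    [0,0,0,0,0,0,1],
    [0,0,0,0,0,0,1]
  ]
}}

```text
time_s: 4.03
tool_pos: [0.7159, 0.1496, 0.1287]
tool_rot: [[0.013, 1.0, 0.001], [1.0, -0.013, 0.0], [0.0, 0.001, -1.0]]
wrist_force: [-0.5, -0.8, 0.3]
opening: 0.0854
grasp_force: 0.0
```

Call:
{"name": "step_arm", "arguments": {
  "steps": [
    [0.0035,-0.001,0.02,0,0,0,1],
    [0,0,0.02,0,0,0,1],
    [0,0,0.02,0,0,0,1],
    [0,0,0.017,0,0,0,1],
    [0,0,0.01,0,0,0,1],
    [0,0,0,0,0,0,1],
    [0,0,0,0,0,0,1]
  ]
}}

```text
time_s: 4.9
tool_pos: [0.7151, 0.1535, 0.0417]
tool_rot: [[0.012, 1.0, 0.001], [1.0, -0.012, 0.001], [0.001, 0.001, -1.0]]
wrist_force: [-1.2, -0.7, 0.8]
opening: 0.0855
grasp_force: 0.0
```

Call:
{"name": "step_arm", "arguments": {
  "steps": [
    [0,0,0,0,0,0,0.2],
    [0,0,0,0,0,0,-0.2],
    [0,0,0,0,0,0,-0.6],
    [0,0,0,0,0,0,-1],
    [0,0,0,0,0,0,-1],
    [0,0,0,0,0,0,-1],
    [0,0,0,0,0,0,-1],
    [0,0,0,0,0,0,-1]
  ],
  "grip_force": 100
}}

```text
time_s: 5.9
tool_pos: [0.7144, 0.1534, 0.0409]
tool_rot: [[0.012, 1.0, -0.0], [1.0, -0.012, 0.0], [0.0, -0.0, -1.0]]
wrist_force: [-0.5, -0.3, 0.0]
opening: 0.0004
grasp_force: 0.0
```

```bash
python3 - <<'E'
from h import *
grab("wrist","w2");f=grab("scene","s2"); grab("top","t2")
a=cv2.imread("pics/w2.png");b=cv2.imread("pics/s2.png")[230:350,300:520]
c=np.zeros((420,790,3),np.uint8);c[:,:400]=a[:,80:480];c[:212,400:]=cv2.resize(b,(390,212));cv2.imwrite("pics/c2.png",c)
E
python3 meas.py t2 | egrep 'blade|hand|mat'
```

```text
t2 blade {'c': array([717.6, 269.3]), 's': array([181.5, 117.2]), 'a': 89.3, 'z': 1.8, 'px': array([178., 130.])}
t2 hand {'c': array([728.5, 199.5]), 's': array([0., 0.]), 'a': 0.0, 'z': 207.6, 'px': array([203., 116.])}
t2 mat {'c': array([802.9, 215.8]), 's': array([316.4, 215.5]), 'a': -14.9, 'z': 441.5, 'px': array([197., 107.])}
```

View pics/c2.png

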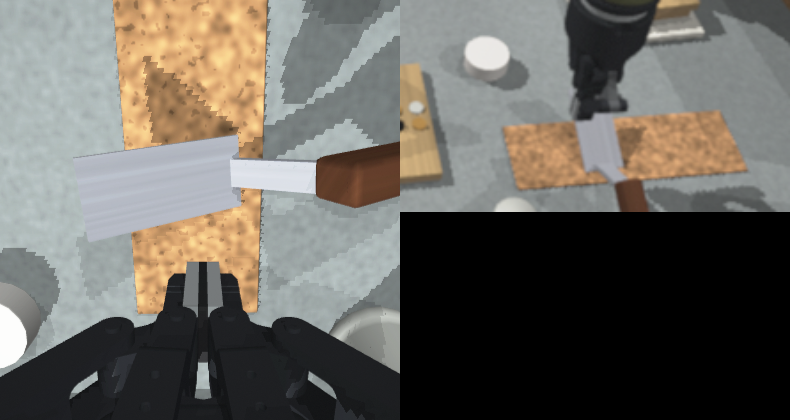

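The handle slipped out of the closing fingers. The spatula has turned about 90°, so its handle now points to world +x, with the blade at (160,190) of the crop. I'll back off, measure it and regrasp more gently.

Call:
{"name": "step_arm", "arguments": {
  "steps": [
    [0,0,-0.04,0,0,0,-1],
    [0,0,-0.05,0,0,0,-1],
    [-0.03,0,-0.05,0,0,0,0],
    [-0.03,0,-0.05,0,0,0,1],
    [0,0,0,0,0,0,1],
    [0,0,0,0,0,0,1],
    [0,0,0,0,0,0,1],
    [0,0,0,0,0,0,1]
  ]
}}

```text
time_s: 7.05
tool_pos: [0.713, 0.0941, 0.2295]
tool_rot: [[0.011, 1.0, -0.002], [1.0, -0.011, -0.0], [-0.0, -0.002, -1.0]]
wrist_force: [-0.6, 0.5, 0.4]
opening: 0.0855
grasp_force: 0.0
```

```bash
python3 - <<'E'
from h import *
from station import manip
print(np.round(manip.read_state()["tool_pos"],4))
for cam in ["wrist","top","scene"]:
    f=grab(cam,"r_"+cam)
    P=xyz(f); H=hsv(f); h,s,v=H[...,0].astype(int),H[...,1],H[...,2];z=P[...,2]
    box=(.70,.90,.10,.30)
    m=near(f,((h<14)|(h>172))&(s>110)&(v<135)&(z>.02),box)
    try:
        print(cam,"hand free",rect(f,m,.075,5)); q=P[m]; print(np.percentile(q,[5,50,95],axis=0).round(3).tolist())
    except Exception as e: print(e)
    m=near(f,(s<60)&(v>120)&(h>90)&(z>.002)&(z<.03),(.62,.78,.12,.28))
    try: print("blade",rect(f,m,.0055,3))
    except Exception as e: print(e)
E
```

```text
[0.713  0.0941 0.2295]
wrist hand free {'c': array([798.2, 189.1]), 's': array([62.6, 19.7]), 'a': 2.3, 'z': 46.5, 'px': array([382.,  68.])}
[[0.775, 0.181, 0.03], [0.804, 0.191, 0.046], [0.841, 0.2, 0.058]]
blade {'c': array([728.4, 186.7]), 's': array([80.7, 43.8]), 'a': 4.0, 'z': 19.7, 'px': array([293.,  76.])}
top hand free {'c': array([793. , 186.4]), 's': array([63.7, 21.4]), 'a': 0.1, 'z': 44.9, 'px': array([208.,  92.])}
[[0.775, 0.182, 0.03], [0.803, 0.19, 0.045], [0.838, 0.2, 0.059]]
blade {'c': array([644.3, 200. ]), 's': array([158.4,  48.9]), 'a': -89.6, 'z': 0.9, 'px': array([205., 153.])}
scene hand free {'c': array([829.4, 174.2]), 's': array([79.1, 24.2]), 'a': -7.1, 'z': 40.5, 'px': array([433., 353.])}
[[0.783, 0.18, 0.026], [0.811, 0.187, 0.041], [0.841, 0.199, 0.058]]
blade {'c': array([709.2, 189.4]), 's': array([91. , 41.4]), 'a': -5.6, 'z': 19.2, 'px': array([413., 313.])}
```

View pics/r_wrist.png

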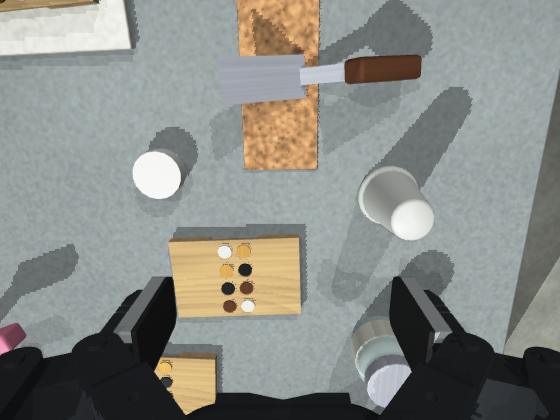

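Call:
{"name": "step_arm", "arguments": {
  "steps": [
    [0,0,0,0,0,-10.4,1],
    [0,0,0,0,0,-10.4,1],
    [0,0,0,0,0,-10.4,1],
    [0,0,0,0,0,-10.4,1],
    [0,0,0,0,0,-10.4,1],
    [0,0,0,0,0,-10.4,1],
    [0,0,0,0,0,-10.4,1],
    [0,0,0,0,0,-10.4,1]
  ]
}}

```text
time_s: 8.2
tool_pos: [0.7138, 0.0933, 0.2308]
tool_rot: [[-0.992, 0.124, -0.0], [0.124, 0.992, -0.0], [0.0, -0.0, -1.0]]
wrist_force: [-0.0, 0.4, -0.5]
opening: 0.0853
grasp_force: 0.0
```

Call:
{"name": "step_arm", "arguments": {
  "steps": [
    [0,0,0,0,0,-10.4,1],
    [0,0,0,0,0,0,1],
    [0,0,0,0,0,0,1]
  ]
}}

```text
time_s: 8.57
tool_pos: [0.7138, 0.0933, 0.2309]
tool_rot: [[-0.999, -0.048, -0.0], [-0.048, 0.999, -0.0], [0.0, -0.0, -1.0]]
wrist_force: [-0.2, 0.6, -0.6]
opening: 0.0854
grasp_force: 0.0
```

```bash
python3 - <<'E'
from h import *
from station import manip
s=manip.read_state(); print(np.round(s["tool_pos"],4),np.round(s["tool_rot"],3).tolist(),np.round(s["qpos"],1))
f=load("r_wrist"); print("cone base",ray(f,[[360,205],[375,225],[390,170],[412,215]],0).round(3)[:,:2].tolist())
P=xyz(f)
for u in (230,260,290,310,330,350,380,410): print(u,[(P[v,u]*1000).round(0).tolist() for v in (68,77)])
E
```

```text
[0.7138 0.0933 0.2309] [[-0.999, -0.048, -0.0], [-0.048, 0.999, -0.0], [0.0, -0.0, -1.0]] [  8.6  51.7 -48.1  67.   37.   76.1  56.5]
cone base [[0.802, 0.047], [0.821, 0.022], [0.833, 0.087], [0.862, 0.034]]
230 [[666.0, 193.0, 44.0], [666.0, 185.0, 44.0]]
260 [[693.0, 193.0, 29.0], [693.0, 185.0, 31.0]]
290 [[722.0, 194.0, 14.0], [722.0, 185.0, 14.0]]
310 [[741.0, 193.0, 17.0], [742.0, 185.0, 15.0]]
330 [[760.0, 192.0, 29.0], [760.0, 184.0, 29.0]]
350 [[776.0, 191.0, 47.0], [776.0, 184.0, 45.0]]
380 [[802.0, 191.0, 51.0], [802.0, 183.0, 52.0]]
410 [[835.0, 191.0, 33.0], [836.0, 184.0, 31.0]]
```

Call:
{"name": "step_arm", "arguments": {
  "steps": [
    [-0.0219,0.0233,0.02,0,0,0,1],
    [-0.0219,0.0233,0.02,0,0,0,1],
    [-0.0219,0.0233,0.02,0,0,0,1],
    [-0.0219,0.0233,0.02,0,0,0,1],
    [0,0,0.02,0,0,0,1],
    [0,0,0,0,0,0,1],
    [0,0,0,0,0,0,1]
  ]
}}

```text
time_s: 9.45
tool_pos: [0.7971, 0.1892, 0.1323]
tool_rot: [[-0.999, -0.049, 0.001], [-0.049, 0.999, -0.001], [-0.001, -0.001, -1.0]]
wrist_force: [-0.3, -0.2, 0.2]
opening: 0.0852
grasp_force: 0.0
```

Call:
{"name": "step_arm", "arguments": {
  "steps": [
    [0,0.001,0.025,0,0,0,1],
    [0,0,0.025,0,0,0,1],
    [0,0,0.025,0,0,0,1],
    [0,0,0.025,0,0,0,1],
    [0,0,0.019,0,0,0,0.4],
    [0,0,0,0,0,0,0.0],
    [0,0,0,0,0,0,0.0],
    [0,0,0,0,0,0,0.0]
  ],
  "grip_force": 20
}}

```text
time_s: 10.45
tool_pos: [0.7974, 0.1922, 0.0136]
tool_rot: [[-0.999, -0.05, 0.002], [-0.05, 0.999, 0.001], [-0.002, 0.001, -1.0]]
wrist_force: [-0.0, -0.5, -0.8]
opening: 0.0428
grasp_force: 0.0
```

Call:
{"name": "step_arm", "arguments": {
  "steps": [
    [0,0,0,0,0,0,-0.1],
    [0,0,0,0,0,0,-0.2],
    [0,0,0,0,0,0,-0.3],
    [0,0,0,0,0,0,-0.35]
  ]
}}

```text
time_s: 10.95
tool_pos: [0.7964, 0.1918, 0.012]
tool_rot: [[-0.999, -0.051, -0.0], [-0.051, 0.999, -0.0], [0.0, -0.0, -1.0]]
wrist_force: [0.5, -0.1, 1.0]
opening: 0.0275
grasp_force: 0.0
```

```bash
python3 - <<'E'
from h import *
f=grab("wrist","w3")
E
```

```text
(no output)
```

View pics/w3.png

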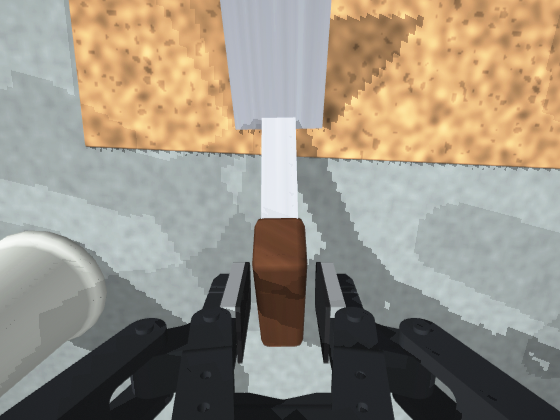

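The handle lies between the pads at (279,285), nearly centred. Closing.

Call:
{"name": "step_arm", "arguments": {
  "steps": [
    [0,0,0,0,0,0,-0.45],
    [0,0,0,0,0,0,-0.5],
    [0,0,0,0,0,0,-0.6],
    [0,0,0,0,0,0,-0.8]
  ]
}}

```text
time_s: 11.5
tool_pos: [0.7965, 0.1916, 0.012]
tool_rot: [[-0.999, -0.051, 0.0], [-0.051, 0.999, -0.0], [-0.0, -0.0, -1.0]]
wrist_force: [-0.4, -0.2, 0.1]
opening: 0.0214
grasp_force: 21.1
```

Call:
{"name": "step_arm", "arguments": {
  "steps": [
    [0,0,0,0,0,0,-1],
    [0,0,0,0,0,0,-1],
    [0,0,0,0,0,0,-1]
  ],
  "grip_force": 80
}}

```text
time_s: 11.88
tool_pos: [0.7967, 0.1917, 0.0123]
tool_rot: [[-0.999, -0.051, 0.0], [-0.051, 0.999, -0.0], [-0.0, -0.0, -1.0]]
wrist_force: [0.6, -1.0, 2.9]
opening: 0.0193
grasp_force: 78.4
```

Call:
{"name": "step_arm", "arguments": {
  "steps": [
    [0,0,-0.03,0,0,0,-1],
    [0.02,-0.01,-0.04,0,0,0,-1],
    [0.051,-0.027,-0.03,0,0,0,-1],
    [0.051,-0.027,0,0,0,0,-1],
    [0.051,-0.027,0,0,0,0,-1],
    [0.051,-0.027,0,0,0,0,-1],
    [0.051,-0.027,0,0,0,0,-1],
    [0.051,-0.029,0,0,0,0,-1]
  ]
}}

```text
time_s: 12.88
tool_pos: [0.4797, 0.0019, 0.1107]
tool_rot: [[-0.999, -0.051, -0.0], [-0.051, 0.999, 0.001], [0.0, 0.001, -1.0]]
wrist_force: [0.3, -0.4, -1.1]
opening: 0.0194
grasp_force: 78.5
```

Call:
{"name": "step_arm", "arguments": {
  "steps": [
    [0,0,0,0,0,10.4,-1],
    [0,0,0,0,0,10.4,-1],
    [0,0,0,0,0,10.4,-1],
    [0,0,0,0,0,10.4,-1],
    [0,0,0,0,0,10.4,-1],
    [0,0,0,0,0,10.4,-1],
    [0,0,0,0,0,10.4,-1],
    [0,0,0,0,0,10.4,-1]
  ]
}}

```text
time_s: 13.88
tool_pos: [0.4813, 0.0029, 0.1107]
tool_rot: [[-0.163, 0.987, -0.0], [0.987, 0.163, 0.0], [0.0, -0.0, -1.0]]
wrist_force: [0.5, 1.3, -1.7]
opening: 0.0193
grasp_force: 78.6
```

Call:
{"name": "step_arm", "arguments": {
  "steps": [
    [0,0,0,0,0,9.6,-1],
    [0,0,0,0,0,0,-1],
    [0,0,0,0,0,0,-1]
  ]
}}

```text
time_s: 14.25
tool_pos: [0.4815, 0.0028, 0.1107]
tool_rot: [[-0.005, 1.0, -0.0], [1.0, 0.005, 0.0], [0.0, -0.0, -1.0]]
wrist_force: [-0.6, 0.4, -1.5]
opening: 0.0189
grasp_force: 78.6
```

Call:
{"name": "step_arm", "arguments": {
  "steps": [
    [0,0,0.025,0,0,0,-1],
    [0,0,0.025,0,0,0,-1],
    [0,0,0.025,0,0,0,-1],
    [0,0,0.017,0,0,0,-1],
    [0,0,0.005,0,0,0,-1],
    [0,0,0,0,0,0,-1],
    [0,0,0,0,0,0,-1]
  ]
}}

```text
time_s: 15.12
tool_pos: [0.4821, 0.0027, 0.0144]
tool_rot: [[-0.002, 1.0, 0.001], [1.0, 0.002, 0.0], [0.0, 0.001, -1.0]]
wrist_force: [0.8, -0.3, -2.0]
opening: 0.0192
grasp_force: 78.7
```

Call:
{"name": "step_arm", "arguments": {
  "steps": [
    [0,0,0.002,0,0,0,-1],
    [0,0,0,0,0,0,-1],
    [0,0,0,0,0,0,-0.6],
    [0,0,0,0,0,0,-0.5],
    [0,0,0,0,0,0,-0.4],
    [0,0,0,0,0,0,-0.2],
    [0,0,0,0,0,0,0.4],
    [0,0,0,0,0,0,1]
  ],
  "grip_force": 20
}}

```text
time_s: 16.12
tool_pos: [0.4817, 0.0026, 0.0118]
tool_rot: [[-0.002, 1.0, 0.0], [1.0, 0.002, -0.0], [-0.0, 0.0, -1.0]]
wrist_force: [0.2, 0.5, -0.2]
opening: 0.0694
grasp_force: 0.0
```

Call:
{"name": "step_arm", "arguments": {
  "steps": [
    [0,0,-0.03,0,0,0,1],
    [0,0,-0.03,0,0,0,1],
    [0,0,-0.03,0,0,0,1],
    [-0.03,0,-0.03,0,0,0,1],
    [-0.03,0,-0.03,0,0,0,1],
    [0,0,0,0,0,0,1]
  ]
}}

```text
time_s: 16.88
tool_pos: [0.4828, -0.0605, 0.1634]
tool_rot: [[0.004, 1.0, 0.004], [1.0, -0.004, -0.002], [-0.002, 0.004, -1.0]]
wrist_force: [0.6, 0.1, -0.1]
opening: 0.0852
grasp_force: 0.0
```

```bash
cat > hand.py <<'E'
from h import *
from station import manip
import sys
cam,name=sys.argv[1:3]; box=tuple(map(float,sys.argv[3:7]))
f=grab(cam,name); P=xyz(f); H=hsv(f); h,s,v=H[...,0].astype(int),H[...,1],H[...,2];z=P[...,2]
S=manip.read_state(); print(np.round(S["tool_pos"],4),np.round(S["qpos"],1))
m=near(f,((h<14)|(h>172))&(s>110)&(v<135)&(z>.02),box); q=P[m]
print("hand pct",np.percentile(q,[3,50,97],axis=0).round(3).tolist())
r=rect(f,m,np.median(q[:,2]),5); print("hand",r)
# fit plane of handle top: z vs y
t=q[np.abs(q[:,0]-np.median(q[:,0]))<.007]; print("slope z/y deg",np.degrees(np.arctan(np.polyfit(t[:,1],t[:,2],1)[0])).round(1),"x vs y",np.degrees(np.arctan(np.polyfit(q[:,1],q[:,0],1)[0])).round(1))
m=near(f,(s<60)&(v>120)&(h>90)&(z>.006)&(z<.055),box); q=P[m]; print("blade pct",np.percentile(q,[3,50,97],axis=0).round(3).tolist(), np.degrees(np.arctan(np.polyfit(q[:,1],q[:,2],1)[0])).round(1))
E
python3 hand.py wrist w4 .40 .56 -.08 .20
```

```text
[ 0.4821 -0.0586  0.1624] [ 17.7  33.9 -25.5 115.1  24.2  36.  -23.9]
hand pct [[0.471, -0.023, 0.071], [0.481, 0.012, 0.073], [0.491, 0.044, 0.075]]
hand {'c': array([481.1,  10.1]), 's': array([71.9, 20.8]), 'a': -89.5, 'z': 73.4, 'px': array([278.,  98.])}
slope z/y deg -0.2 x vs y -0.8
blade pct [[0.473, 0.051, 0.007], [0.481, 0.059, 0.023], [0.488, 0.068, 0.038]] -29.1
```

The released spatula tipped forward and now lies flat on the table: its handle top is level at z≈0.073, centred at (0.481, 0.010). Regrasping vertically and slowly.

Call:
{"name": "step_arm", "arguments": {
  "steps": [
    [0.035,-0.0005,0,0,0,0,1],
    [0.034,-0.0005,0.02,0,0,0,1],
    [0,0,0.025,0,0,0,1],
    [0,0,0.025,0,0,0,1],
    [0,0,0.025,0,0,0,1],
    [0,0,0.021,0,0,0,1],
    [0,0,0.01,0,0,0,0.5],
    [0,0,0,0,0,0,0]
  ]
}}

```text
time_s: 17.92
tool_pos: [0.4798, 0.0124, 0.0351]
tool_rot: [[-0.003, 1.0, -0.002], [1.0, 0.003, -0.0], [-0.0, -0.002, -1.0]]
wrist_force: [-0.5, -0.5, 0.7]
opening: 0.0515
grasp_force: 0.0
```

Call:
{"name": "step_arm", "arguments": {
  "steps": [
    [0,0,0,0,0,0,-0.1],
    [0,0,0,0,0,0,-0.2],
    [0,0,0,0,0,0,-0.3],
    [0,0,0,0,0,0,-0.35],
    [0,0,0,0,0,0,-0.35]
  ]
}}

```text
time_s: 18.55
tool_pos: [0.4807, 0.0116, 0.0359]
tool_rot: [[-0.002, 1.0, 0.0], [1.0, 0.002, -0.0], [-0.0, 0.0, -1.0]]
wrist_force: [0.3, -0.0, 0.6]
opening: 0.0277
grasp_force: 0.0
```

```bash
python3 - <<'E'
from h import *
f=grab("wrist","w5"); grab("scene","s5")
H=hsv(f);m=((H[...,0]<14))&(H[...,1]>110)&(H[...,2]<135)
for r in (200,230,260,290,310):
    c=np.where(m[r,200:360])[0]+200; print(r,c.min() if len(c) else None,c.max() if len(c) else None)
E
```

```text
200 257 305
230 256 307
260 257 306
290 258 306
310 258 305
```

View pics/w5.png

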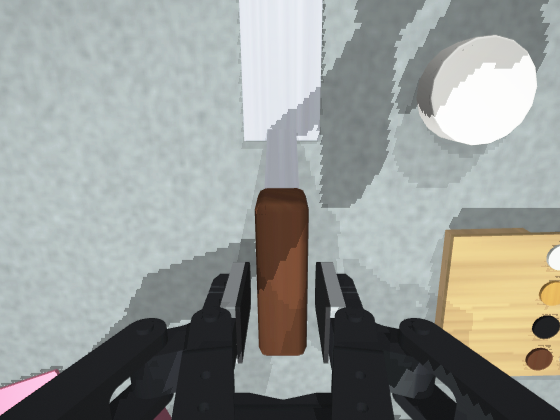

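Handle (282,270) is centred between the pads and the blade is straight ahead. Closing.

Call:
{"name": "step_arm", "arguments": {
  "steps": [
    [0,0,0,0,0,0,-0.42],
    [0,0,0,0,0,0,-0.46],
    [0,0,0,0,0,0,-0.5],
    [0,0,0,0,0,0,-0.55],
    [0,0,0,0,0,0,-0.6],
    [0,0,0,0,0,0,-0.8]
  ]
}}

```text
time_s: 19.4
tool_pos: [0.4806, 0.0115, 0.0358]
tool_rot: [[-0.002, 1.0, -0.0], [1.0, 0.002, -0.0], [-0.0, -0.0, -1.0]]
wrist_force: [-0.2, 0.2, 0.9]
opening: 0.0208
grasp_force: 19.9
```

Firm grip. Raise the force, lift, and check levelness and the boards.

Call:
{"name": "step_arm", "arguments": {
  "steps": [
    [0,0,0,0,0,0,-0.9],
    [0,0,0,0,0,0,-1],
    [0,0,0,0,0,0,-1],
    [0,0,-0.02,0,0,0,-1],
    [0,0,-0.04,0,0,0,-1],
    [0,0,-0.04,0,0,0,-1],
    [0,0,0,0,0,0,-1],
    [0,0,0,0,0,0,-1]
  ],
  "grip_force": 90
}}

```text
time_s: 20.4
tool_pos: [0.48, 0.0114, 0.1352]
tool_rot: [[-0.002, 1.0, -0.001], [1.0, 0.002, -0.0], [-0.0, -0.001, -1.0]]
wrist_force: [-0.5, -0.3, -1.6]
opening: 0.0175
grasp_force: 88.4
```

```bash
cat > blade.py <<'E'
from h import *
from station import manip
import sys
def blade(name,box,zr):
    for cam in ("wrist","scene"):
        f=grab(cam,name+cam[0]); P=xyz(f); H=hsv(f); s,v=H[...,1],H[...,2]
        m=near(f,(s<70)&(v>90)&(P[...,2]>zr[0])&(P[...,2]<zr[1]),box)
        q=P[m]
        if len(q)<50: print(cam,"few",len(q)); continue
        A=np.c_[q[:,:2],np.ones(len(q))]; k=np.linalg.lstsq(A,q[:,2],rcond=None)[0]
        z0=np.median(q[:,2]); print(cam,len(q),"plane slope deg x,y",np.degrees(np.arctan(k[:2])).round(2),"med",np.median(q,0).round(4),rect(f,m,z0,3))
    S=manip.read_state(); print(np.round(S["tool_pos"],4),"off blade-tool",)
blade(sys.argv[1],tuple(map(float,sys.argv[2:6])),(float(sys.argv[6]),float(sys.argv[7])))
E
python3 blade.py bl1 .45 .51 .065 .18 .085 .13; python3 - <<'E'
from h import *
grab("top","t3")
E
python3 meas.py t3 bl1s | egrep "b1|b2"
```

```text
wrist 10665 plane slope deg x,y [-0.2  -1.59] med [0.4803 0.1014 0.1007] {'c': array([480.2,  98.7]), 's': array([68.3, 42.1]), 'a': -89.8, 'z': 100.7, 'px': array([282.,  66.])}
scene 573 plane slope deg x,y [-0.59 -1.69] med [0.4786 0.109  0.1001] {'c': array([477.9, 109.5]), 's': array([86.5, 44.3]), 'a': 86.9, 'z': 100.1, 'px': array([353., 199.])}
[0.4796 0.0115 0.1346] off blade-tool
t3 b1 {'c': array([657.2, -37.2]), 's': array([151.4, 100. ]), 'a': 1.6, 'z': 12.8, 'px': array([295., 142.])}
t3 b2 {'c': array([ 551.9, -198.2]), 's': array([142. ,  99.5]), 'a': -1.8, 'z': 12.2, 'px': array([352., 182.])}
bl1s b1 {'c': array([657.7, -38.7]), 's': array([155.6, 100.3]), 'a': 1.6, 'z': 13.1, 'px': array([291., 301.])}
bl1s b2 {'c': array([ 550.7, -198.7]), 's': array([151.2, 100. ]), 'a': -3.4, 'z': 13.3, 'px': array([209., 264.])}
```

Call:
{"name": "step_arm", "arguments": {
  "steps": [
    [-0.052,0.0078,0,0,1.5,0,-1],
    [-0.052,0.0078,0,0,0,2.5,-1],
    [-0.052,0.006,0,0,0,0,-1],
    [-0.052,0.006,0,0,0,0,-1],
    [-0.052,0.006,0,0,0,0,-1],
    [-0.052,0.006,0,0,0,0,-1],
    [-0.052,0.006,0,0,0,0,-1],
    [-0.052,0.006,0,0,0,0,-1]
  ]
}}

```text
time_s: 21.55
tool_pos: [0.5188, -0.4067, 0.1247]
tool_rot: [[0.041, 0.999, -0.002], [0.999, -0.041, 0.027], [0.027, -0.003, -1.0]]
wrist_force: [0.7, 0.1, -1.6]
opening: 0.0173
grasp_force: 88.4
```

Call:
{"name": "step_arm", "arguments": {
  "steps": [
    [0,0,0.01,0,0,0,-1],
    [0,0,0,0,0,0,-1],
    [0,0,0,0,0,0,-1]
  ]
}}

```text
time_s: 21.92
tool_pos: [0.5198, -0.4029, 0.1159]
tool_rot: [[0.039, 0.999, -0.001], [0.999, -0.039, 0.028], [0.028, -0.002, -1.0]]
wrist_force: [0.9, -0.1, -1.2]
opening: 0.0176
grasp_force: 88.5
```

```bash
python3 blade.py bl2 .50 .59 -.37 -.24 .072 .12;  python3 meas.py bl2s | egrep "b2"; python3 - <<'E'
from h import *
from station import manip
print(np.round(manip.read_state()["tool_rot"],4).tolist())
f=load("bl2w"); H=hsv(f); h,s,v=H[...,0].astype(int),H[...,1],H[...,2]
print("b2 wrist",rect(f,near(f,(h>13)&(h<24)&(s>70)&(v>85),(.46,.66,-.26,-.12)),.012,11))
E
```

```text
wrist 12262 plane slope deg x,y [-0.51 -9.32] med [ 0.5233 -0.3173  0.0841] {'c': array([ 523.1, -326.9]), 's': array([93., 42.]), 'a': 88.0, 'z': 84.1, 'px': array([281.,  85.])}
scene 844 plane slope deg x,y [-0.75 -8.39] med [ 0.5238 -0.3135  0.0843] {'c': array([ 519. , -322.5]), 's': array([129.2,  58.5]), 'a': 75.6, 'z': 84.3, 'px': array([146., 230.])}
[ 0.52   -0.4037  0.1166] off blade-tool
bl2s b2 {'c': array([ 550.4, -199. ]), 's': array([151.5, 100.3]), 'a': -3.6, 'z': 13.3, 'px': array([209., 264.])}
[[0.0393, 0.9992, 0.0002], [0.9989, -0.0393, 0.0266], [0.0265, -0.0008, -0.9996]]Traceback (most recent call last):
  File "<stdin>", line 5, in <module>
  File "h.py", line 22, in rect
    cs,_=cv2.findContours(m,cv2.RETR_EXTERNAL,cv2.CHAIN_APPROX_NONE); c=max(cs,key=cv2.contourArea)[:,0]
                                                                        ~~~^^^^^^^^^^^^^^^^^^^^^^^^
ValueError: max() iterable argument is empty
```

```bash
python3 - <<'E'
from h import *
f=load("bl2w"); P=xyz(f)
for sl in ((-.345,-.265),):
    m=near(f,(hsv(f)[...,1]<70)&(P[...,2]>.072)&(P[...,2]<.12),(.50,.55)+sl); q=P[m]
    k=np.linalg.lstsq(np.c_[q[:,:2],np.ones(len(q))],q[:,2],rcond=None)[0]; print(np.degrees(np.arctan(k[:2])).round(2),np.median(q,0).round(4))
for n in ("top0","t3","scene0","bl2s"):
    f=load(n);H=hsv(f); h,s,v=H[...,0].astype(int),H[...,1],H[...,2]
    m=near(f,(h>11)&(h<26)&(s>60)&(v>45),(.46,.66,-.28,-.12)); print(n,rect(f,m,.012,11))
    m=near(f,(h>11)&(h<26)&(s>60)&(v>45),(.57,.75,-.12,.04)); print(n,rect(f,m,.012,11))
E
```

```text
[-0.21  0.26] [ 0.5235 -0.3104  0.084 ]
top0 {'c': array([ 547.1, -197.6]), 's': array([151.6, 101.2]), 'a': -3.0, 'z': 12.5, 'px': array([351., 185.])}
top0 {'c': array([657.3, -37.5]), 's': array([152.7, 100.4]), 'a': 1.7, 'z': 12.4, 'px': array([292., 147.])}
t3 {'c': array([ 546.9, -198. ]), 's': array([152.4,  99.5]), 'a': -1.8, 'z': 12.2, 'px': array([352., 184.])}
t3 {'c': array([657.4, -37.5]), 's': array([152.4, 100.4]), 'a': 1.7, 'z': 12.7, 'px': array([295., 142.])}
scene0 {'c': array([ 547.6, -199.4]), 's': array([158.8, 101.3]), 'a': -3.1, 'z': 13.2, 'px': array([209., 263.])}
scene0 {'c': array([657.6, -38.7]), 's': array([157.1, 100.6]), 'a': 1.7, 'z': 13.2, 'px': array([291., 301.])}
bl2s {'c': array([ 547.4, -198.9]), 's': array([159.5, 100.8]), 'a': -3.5, 'z': 13.2, 'px': array([209., 263.])}
bl2s {'c': array([657.6, -38.7]), 's': array([157., 101.]), 'a': 1.6, 'z': 13.1, 'px': array([291., 301.])}
```

Call:
{"name": "step_arm", "arguments": {
  "steps": [
    [-0.003,0.019,0,0,0,0.6,-1],
    [0,0,0.02,0,0,0,-1],
    [0,0,0.02,0,0,0,-1],
    [0,0,0.02,0,0,0,-1],
    [0,0,0.01,0,0,0,-1],
    [0,0,0,0,0,0,-1],
    [0,0,0,0,0,0,-1]
  ]
}}

```text
time_s: 22.9
tool_pos: [0.5388, -0.4074, 0.0468]
tool_rot: [[0.052, 0.999, 0.001], [0.998, -0.052, 0.026], [0.026, -0.0, -1.0]]
wrist_force: [0.5, 0.3, -1.6]
opening: 0.018
grasp_force: 88.5
```

```bash
python3 blade.py bl3 .50 .59 -.345 -.265 .003 .03;  python3 - <<'E'
from h import *
f=load("bl3w"); H=hsv(f); h,s,v=H[...,0].astype(int),H[...,1],H[...,2]
m=(h>11)&(h<26)&(s>60)&(v>45);q=xyz(f)[near(f,m,(.4,.7,-.26,-.1))]
print(len(q),np.percentile(q,[1,99],axis=0).round(4).tolist() if len(q) else 0)
E
```

```text
wrist 9594 plane slope deg x,y [-0.17 -0.07] med [ 0.5439 -0.3129  0.0146] {'c': array([ 543.6, -314.9]), 's': array([60.9, 44. ]), 'a': 88.7, 'z': 14.6, 'px': array([281.,  59.])}
scene 678 plane slope deg x,y [-1.74 -0.25] med [ 0.5437 -0.304   0.0146] {'c': array([ 541.4, -304.2]), 's': array([82.7, 59.5]), 'a': 85.3, 'z': 14.6, 'px': array([158., 260.])}
[ 0.5389 -0.4075  0.0471] off blade-tool
0 0
```

View pics/bl3w.png

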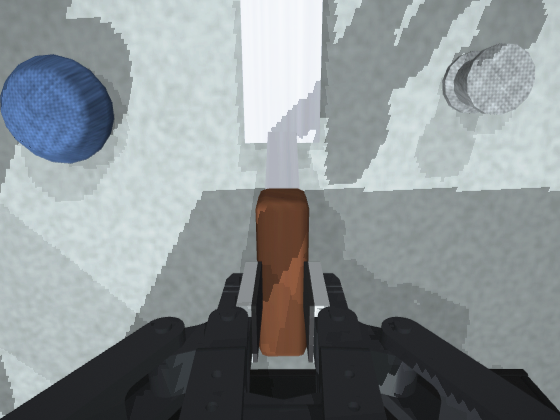

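Blade at (282,70) is straight, with the pincushion at (55,108) and spool at (500,78) well clear. Lowering and sliding under board2.

Call:
{"name": "step_arm", "arguments": {
  "steps": [
    [0,0,0.009,0,0,0,-1],
    [0,0,0,0,0,0,-1],
    [0.02,0,0.0005,0,0,0,-1],
    [0.02,0,0.0005,0,0,0,-1],
    [0,0,0,0,0,0,-1],
    [0,0,0,0,0,0,-1]
  ]
}}

```text
time_s: 23.75
tool_pos: [0.5403, -0.3678, 0.0373]
tool_rot: [[0.052, 0.999, -0.0], [0.998, -0.052, 0.025], [0.025, -0.001, -1.0]]
wrist_force: [0.4, -0.9, -1.8]
opening: 0.0177
grasp_force: 88.5
```

Call:
{"name": "step_arm", "arguments": {
  "steps": [
    [0.018,0,0.0005,0,0,0,-1],
    [0.018,0,0.0005,0,0,0,-1],
    [0.018,0,0.0005,0,0,0,-1],
    [0.018,0,0.0005,0,0,0,-1],
    [0,0,0,0,0,0,-1],
    [0,0,0,0,0,0,-1]
  ]
}}

```text
time_s: 24.5
tool_pos: [0.544, -0.2958, 0.0371]
tool_rot: [[0.052, 0.999, -0.0], [0.998, -0.052, 0.025], [0.025, -0.001, -1.0]]
wrist_force: [-1.1, 0.4, -0.4]
opening: 0.0174
grasp_force: 88.5
```

```bash
python3 - <<'E'
from h import *
f=grab("scene","s6")
H=hsv(f); h,s,v=H[...,0].astype(int),H[...,1],H[...,2]
print(rect(f,near(f,(h>13)&(h<24)&(s>70)&(v>85),(.46,.66,-.28,-.12)),.012,11))
E
```

```text
{'c': array([ 547.6, -184.3]), 's': array([158. , 100.4]), 'a': -3.0, 'z': 13.3, 'px': array([216., 262.])}
```

Call:
{"name": "step_arm", "arguments": {
  "steps": [
    [0,0,-0.004,0,0,0,-1],
    [0,0,-0.004,0,0,0,-1],
    [0,0,-0.01,0,0,0,-1],
    [0,0,-0.015,0,0,0,-1],
    [0,0,-0.02,0,0,0,-1],
    [0,0,-0.02,0,0,0,-1],
    [0,0,0,0,0,0,-1],
    [0,0,0,0,0,0,-1]
  ]
}}

```text
time_s: 25.55
tool_pos: [0.5436, -0.297, 0.1099]
tool_rot: [[0.052, 0.999, -0.001], [0.998, -0.052, 0.026], [0.026, -0.002, -1.0]]
wrist_force: [-0.2, -0.0, -3.2]
opening: 0.0174
grasp_force: 88.3
```

```bash
cat > carry.py <<'E'
from h import *
from station import manip
import sys
def carry(name,box,zr):
    S=manip.read_state(); R=np.array(S["tool_rot"]);print("tool",np.round(S["tool_pos"],4),"yaw",np.degrees(np.arctan2(R[1,0],R[0,0])).round(2),"F",np.round(S["wrist_force"],1))
    for cam in ("top","scene","wrist"):
        f=grab(cam,name+cam[0]); P=xyz(f); H=hsv(f); h,s,v=H[...,0].astype(int),H[...,1],H[...,2]
        m=near(f,(h>11)&(h<26)&(s>60)&(v>60)&(P[...,2]>zr[0])&(P[...,2]<zr[1]),box); q=P[m]
        if len(q)<100: print(cam,"few"); continue
        k=np.linalg.lstsq(np.c_[q[:,:2],np.ones(len(q))],q[:,2],rcond=None)[0]
        print(cam,"slopes x,y",np.degrees(np.arctan(k[:2])).round(2),rect(f,m,None,11))
if __name__=="__main__": a=list(map(float,sys.argv[2:])); carry(sys.argv[1],tuple(a[:4]),a[4:])
E
python3 carry.py c1 .44 .68 -.30 -.10 .06 .12
```

```text
tool [ 0.5436 -0.297   0.1099] yaw 87.01 F [-0.2 -0.  -3.2]
top slopes x,y [-0.16 -1.76] {'c': array([ 545.9, -186.8]), 's': array([149.5,  99.8]), 'a': -1.4, 'z': 77.0, 'px': array([350., 182.])}
scene slopes x,y [-1.08 -1.59] {'c': array([ 548.3, -187.3]), 's': array([159.2,  99.9]), 'a': -1.9, 'z': 77.4, 'px': array([212., 241.])}
wrist slopes x,y [-0.36 -1.74] {'c': array([ 545.1, -206.3]), 's': array([150.5,  64.4]), 'a': -2.8, 'z': 78.0, 'px': array([275.,  61.])}
```

View pics/c1s.png

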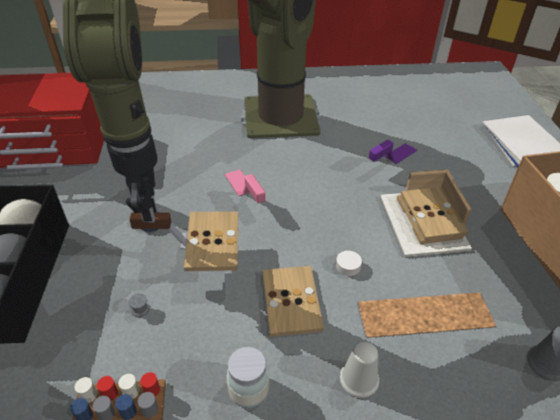

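Board2 sits on the blade at (212,241), nose sagging about 1.7°. I'll level it, turn it to the jig's yaw and carry it slowly.

Call:
{"name": "step_arm", "arguments": {
  "steps": [
    [0,0,-0.01,0,0.9,0,-1],
    [0,0,-0.01,0,0.9,0,-1],
    [0,0,0,0,0,-2.2,-1],
    [0.01,0,0,0,0,-2.2,-1],
    [0.02,-0.003,0,0,0,0,-1],
    [0.03,-0.0045,0,0,0,0,-1],
    [0.03,-0.0045,0,0,0,0,-1],
    [0.03,-0.0045,0,0,0,0,-1]
  ]
}}

```text
time_s: 26.7
tool_pos: [0.5245, -0.1759, 0.1369]
tool_rot: [[-0.027, 1.0, 0.001], [0.998, 0.027, 0.058], [0.058, 0.003, -0.998]]
wrist_force: [1.5, 0.3, -2.9]
opening: 0.0173
grasp_force: 88.4
```

Call:
{"name": "step_arm", "arguments": {
  "steps": [
    [0.03,-0.0045,0,0,0,0,-1],
    [0.03,-0.0045,0,0,0,0,-1],
    [0.03,-0.0045,0,0,0,0,-1],
    [0.03,-0.0045,0,0,0,0,-1],
    [0.03,-0.0045,0,0,0,0,-1],
    [0.03,-0.0045,0,0,0,0,-1],
    [0.03,-0.0045,0,0,0,0,-1],
    [0.03,-0.0045,0,0,0,0,-1]
  ]
}}

```text
time_s: 27.7
tool_pos: [0.482, 0.0623, 0.1507]
tool_rot: [[-0.027, 1.0, 0.001], [0.998, 0.027, 0.058], [0.058, 0.002, -0.998]]
wrist_force: [0.5, -0.2, -2.6]
opening: 0.0172
grasp_force: 88.4
```

Call:
{"name": "step_arm", "arguments": {
  "steps": [
    [0.03,-0.0045,0,0,0,0,-1],
    [0.03,-0.0045,0,0,0,0,-1],
    [0.03,-0.0045,0,0,0,0,-1],
    [0.02,-0.003,0,0,0,0,-1],
    [0.01,0,0,0,0,0,-1],
    [0,0,0,0,0,0,-1],
    [0,0,0,0,0,0,-1]
  ]
}}

```text
time_s: 28.58
tool_pos: [0.4635, 0.1784, 0.1572]
tool_rot: [[-0.024, 1.0, 0.001], [0.998, 0.023, 0.056], [0.056, 0.002, -0.998]]
wrist_force: [-0.7, -0.3, -2.7]
opening: 0.0174
grasp_force: 88.4
```

```bash
python3 carry.py c2 .36 .57 .18 .37 .10 .16
```

```text
tool [0.4635 0.1784 0.1572] yaw 91.35 F [-0.7 -0.3 -2.7]
top slopes x,y [ 0.34 -0.39] {'c': array([457.7, 288.6]), 's': array([150., 102.]), 'a': 2.2, 'z': 127.8, 'px': array([160., 220.])}
scene slopes x,y [-0.99  0.12] {'c': array([461.2, 286. ]), 's': array([161.7, 105.3]), 'a': 2.2, 'z': 128.5, 'px': array([436., 182.])}
wrist slopes x,y [ 0.03 -0.12] {'c': array([458.7, 270.2]), 's': array([150.1,  64.6]), 'a': 1.9, 'z': 128.6, 'px': array([275.,  61.])}
```

Call:
{"name": "step_arm", "arguments": {
  "steps": [
    [0.004,-0.001,0.01,0,0,0,-1],
    [0.004,-0.001,0.015,0,0,0,-1],
    [0,0,0.015,0,0,0,-1],
    [0,0,0.015,0,0,0,-1],
    [0,0,0.012,0,0,0,-1],
    [0,0,0.006,0,0,0,-1],
    [0,0,0,0,0,0,-1],
    [0,0,0,0,0,0,-1]
  ]
}}

```text
time_s: 29.72
tool_pos: [0.4619, 0.1921, 0.0854]
tool_rot: [[-0.025, 1.0, 0.002], [0.998, 0.024, 0.058], [0.058, 0.004, -0.998]]
wrist_force: [0.1, 0.2, -2.8]
opening: 0.0175
grasp_force: 88.4
```

Call:
{"name": "step_arm", "arguments": {
  "steps": [
    [0,0,0.003,0,0,0,-1],
    [0,0,0.003,0,0,0,-1],
    [0,0,0.002,0,0,0,-1],
    [0,0,0,0,0,0,-1],
    [0,0,0,0,0,0,-1]
  ]
}}

```text
time_s: 30.35
tool_pos: [0.4616, 0.1924, 0.0771]
tool_rot: [[-0.025, 1.0, 0.002], [0.998, 0.025, 0.057], [0.057, 0.003, -0.998]]
wrist_force: [-0.1, 0.7, -2.4]
opening: 0.0178
grasp_force: 88.4
```

```bash
python3 carry.py c3 .36 .57 .18 .37 .03 .07
```

```text
tool [0.4616 0.1924 0.0771] yaw 91.42 F [-0.1  0.7 -2.4]
top slopes x,y [-3.85  5.45] {'c': array([446.1, 320.6]), 's': array([175.9, 111.8]), 'a': 3.8, 'z': 48.2, 'px': array([156., 225.])}
scene slopes x,y [-3.09  2.77] {'c': array([444.2, 314.3]), 's': array([217.1, 135.6]), 'a': 2.0, 'z': 48.7, 'px': array([437., 204.])}
wrist slopes x,y [-1.74  0.34] {'c': array([442.8, 283.2]), 's': array([184. ,  64.4]), 'a': 1.5, 'z': 48.6, 'px': array([251.,  59.])}
```

Call:
{"name": "step_arm", "arguments": {
  "steps": [
    [0,0,0.0015,0,0,0,-1],
    [0,0,0.0015,0,0,0,-1],
    [0,0,0,0,0,0,-1],
    [0,0,0,0,0,0,-1]
  ]
}}

```text
time_s: 31.0
tool_pos: [0.4616, 0.1926, 0.0741]
tool_rot: [[-0.025, 1.0, 0.002], [0.998, 0.025, 0.058], [0.058, 0.003, -0.998]]
wrist_force: [0.1, 0.2, -0.8]
opening: 0.0173
grasp_force: 88.7
```

Call:
{"name": "step_arm", "arguments": {
  "steps": [
    [0,0,0,0,-0.9,0,-1],
    [0,0,0,0,-0.8,0,-1],
    [0,0,0,0,0,0,-1],
    [0,0,0,0,0,0,-1]
  ]
}}

```text
time_s: 31.5
tool_pos: [0.4616, 0.1926, 0.0741]
tool_rot: [[-0.025, 1.0, 0.002], [0.999, 0.025, 0.028], [0.028, 0.003, -1.0]]
wrist_force: [0.8, -0.4, -1.3]
opening: 0.0174
grasp_force: 89.1
```

Withdraw slowly along −x, holding height.

Call:
{"name": "step_arm", "arguments": {
  "steps": [
    [-0.01,0,-0.0003,0,0,0,-1],
    [-0.015,0,-0.0004,0,0,0,-1],
    [-0.015,0,-0.0004,0,0,0,-1],
    [-0.015,0,-0.0004,0,0,0,-1],
    [0,0,0,0,0,0,-1]
  ]
}}

```text
time_s: 32.12
tool_pos: [0.4628, 0.1352, 0.0739]
tool_rot: [[-0.021, 1.0, 0.002], [0.999, 0.021, 0.026], [0.026, 0.002, -1.0]]
wrist_force: [-0.8, 0.2, -1.7]
opening: 0.0176
grasp_force: 89.1
```

```bash
python3 carry.py c4 .378 .57 .18 .355 .04 .054
```

```text
tool [0.4628 0.1352 0.0739] yaw 91.23 F [-0.8  0.2 -1.7]
top slopes x,y [0.12 0.04] {'c': array([457.7, 303.9]), 's': array([153., 101.]), 'a': 2.6, 'z': 46.8, 'px': array([165., 219.])}
scene slopes x,y [-0.37  0.54] {'c': array([457.2, 301.9]), 's': array([159.4, 104.6]), 'a': 2.5, 'z': 47.5, 'px': array([434., 207.])}
wrist slopes x,y [-0.57 14.73] {'c': array([457.7, 254.3]), 's': array([150.1,   9.5]), 'a': 1.5, 'z': 47.2, 'px': array([274.,   8.])}
```

Call:
{"name": "step_arm", "arguments": {
  "steps": [
    [-0.017,0,-0.0004,0,0,0,-1],
    [-0.017,0,-0.0004,0,0,0,-1],
    [-0.02,0,-0.0005,0,0,0,-1],
    [0,0,-0.02,0,0,0,-1],
    [0,0,-0.03,0,0,0,-1],
    [0,0,-0.03,0,0,0,-1],
    [0,0,0,0,0,0,-1]
  ]
}}

```text
time_s: 33.15
tool_pos: [0.4653, 0.0801, 0.1553]
tool_rot: [[-0.023, 1.0, 0.006], [0.999, 0.022, 0.028], [0.028, 0.007, -1.0]]
wrist_force: [-0.2, -0.1, -2.3]
opening: 0.0173
grasp_force: 89.1
```

Call:
{"name": "step_arm", "arguments": {
  "steps": [
    [-0.041,0.024,0,0,0,0,-1],
    [-0.041,0.024,0,0,0,0,-1],
    [-0.041,0.024,0,0,0,0,-1],
    [-0.041,0.024,0,0,0,0,-1],
    [-0.041,0.024,0,0,0,0,-1],
    [-0.041,0.024,0,0,0,0,-1],
    [-0.041,0.024,0,0,0,0,-1],
    [-0.04,0.024,0,0,0,0,-1]
  ]
}}

```text
time_s: 34.15
tool_pos: [0.6631, -0.2434, 0.143]
tool_rot: [[-0.024, 1.0, -0.001], [0.999, 0.024, 0.027], [0.027, -0.0, -1.0]]
wrist_force: [1.2, 0.0, -0.9]
opening: 0.0177
grasp_force: 89.1
```

```bash
python3 - <<'E'
from h import *
from station import manip
S=manip.read_state();R=np.array(S["tool_rot"]);print(np.round(S["tool_pos"],4),np.degrees(np.arctan2(R[1,0],R[0,0])).round(2),R.round(3).tolist())
for c in ("top","scene"):
    f=grab(c,"d1"+c[0]);H=hsv(f);P=xyz(f); h,s,v=H[...,0].astype(int),H[...,1],H[...,2]
    w=(h>13)&(h<24)&(s>60)&(v>75)&(P[...,2]<.03)
    print(c,rect(f,near(f,w,(.55,.78,-.16,.10)),.012,11))
    print(c,rect(f,near(f,(h>13)&(h<24)&(s>60)&(v>75)&(P[...,2]>.04)&(P[...,2]<.055),(.378,.57,.18,.355)),None,11))
E
python3 blade.py bl4 .60 .70 -.20 -.12 .08 .13
```

```text
[ 0.6631 -0.2434  0.143 ] 91.37 [[-0.024, 1.0, -0.001], [0.999, 0.024, 0.027], [0.027, -0.0, -1.0]]
top {'c': array([656.9, -37.5]), 's': array([152.1, 100.4]), 'a': 1.7, 'z': 12.5, 'px': array([292., 147.])}
top {'c': array([458.5, 303.5]), 's': array([154.4, 101.7]), 'a': 2.8, 'z': 46.8, 'px': array([165., 220.])}
scene {'c': array([657.6, -38.7]), 's': array([157., 101.]), 'a': 1.6, 'z': 13.2, 'px': array([291., 301.])}
scene {'c': array([457. , 301.3]), 's': array([158.6, 104.8]), 'a': 2.4, 'z': 47.5, 'px': array([434., 207.])}
wrist 11290 plane slope deg x,y [ 0.04 -1.61] med [ 0.6627 -0.1609  0.1091] {'c': array([ 662.8, -164.4]), 's': array([74.8, 42. ]), 'a': -88.8, 'z': 109.1, 'px': array([281.,  71.])}
scene 841 plane slope deg x,y [-0.39 -3.79] med [ 0.6613 -0.1587  0.1099] {'c': array([ 659.7, -160.6]), 's': array([81.1, 44.8]), 'a': -89.4, 'z': 109.9, 'px': array([226., 271.])}
[ 0.6625 -0.2424  0.1427] off blade-tool
```

Call:
{"name": "step_arm", "arguments": {
  "steps": [
    [-0.004,-0.0015,0.02,0,0,0,-1],
    [0,0,0.025,0,0,0,-1],
    [0,0,0.025,0,0,0,-1],
    [0,0,0.02,0,0,0,-1],
    [0,0,0.007,0,0,0,-1],
    [0,0,0,0,0,0,-1],
    [0,0,0,0,0,0,-1]
  ]
}}

```text
time_s: 35.22
tool_pos: [0.6638, -0.2422, 0.0492]
tool_rot: [[-0.025, 1.0, 0.004], [0.999, 0.024, 0.027], [0.027, 0.005, -1.0]]
wrist_force: [0.4, -0.1, -0.6]
opening: 0.0175
grasp_force: 89.1
```

```bash
python3 blade.py bl5 .62 .70 -.18 -.12 .003 .03
```

```text
wrist 9530 plane slope deg x,y [0.47 0.14] med [ 0.6618 -0.1481  0.0172] {'c': array([ 661.6, -149.7]), 's': array([60.8, 43.6]), 'a': -89.7, 'z': 17.2, 'px': array([281.,  59.])}
scene 621 plane slope deg x,y [-1.66  0.06] med [ 0.6605 -0.1496  0.0168] {'c': array([ 657.5, -150.1]), 's': array([61.7, 52.6]), 'a': -86.9, 'z': 16.8, 'px': array([233., 302.])}
[ 0.6637 -0.2423  0.0493] off blade-tool
```

Call:
{"name": "step_arm", "arguments": {
  "steps": [
    [0,-0.001,0.012,0,0,0,-1],
    [0,0,0,0,0,0,-1],
    [0.016,0,0.0004,0,0,0,-1],
    [0.016,0,0.0004,0,0,0,-1],
    [0.016,0,0.0005,0,0,0,-1],
    [0.016,0,0.0005,0,0,0,-1],
    [0.016,0,0.0004,0,0,0,-1],
    [0.016,0,0.0005,0,0,0,-1]
  ]
}}

```text
time_s: 36.33
tool_pos: [0.6596, -0.1446, 0.0362]
tool_rot: [[-0.025, 1.0, 0.002], [0.999, 0.025, 0.028], [0.028, 0.003, -1.0]]
wrist_force: [0.6, 0.4, -0.9]
opening: 0.0175
grasp_force: 89.2
```

```bash
python3 carry.py e1 .55 .78 -.16 .10 .0 .03
```

```text
tool [ 0.6596 -0.1446  0.0362] yaw 91.42 F [ 0.6  0.4 -0.9]
top slopes x,y [-0.27 -1.22] {'c': array([657.1, -37.5]), 's': array([151.9, 100.4]), 'a': 1.7, 'z': 12.5, 'px': array([292., 147.])}
scene slopes x,y [-0.89 -1.74] {'c': array([658.4, -36.5]), 's': array([156.6, 100.8]), 'a': 1.7, 'z': 13.2, 'px': array([293., 301.])}
wrist slopes x,y [-0.03  0.18] {'c': array([657.5, -54. ]), 's': array([149.9,  65.1]), 'a': 1.7, 'z': 13.4, 'px': array([282.,  64.])}
```

Call:
{"name": "step_arm", "arguments": {
  "steps": [
    [0,0,-0.004,0,0,0,-1],
    [0,0,-0.004,0,0,0,-1],
    [0,0,-0.01,0,0,0,-1],
    [0,0,-0.015,0,0,0,-1],
    [0,0,-0.02,0,0.9,0,-1],
    [0,0,-0.02,0,0.9,0,-1],
    [0,0,-0.015,0,0,0,-1],
    [0,0,0,0,0,0,-1]
  ]
}}

```text
time_s: 37.48
tool_pos: [0.6605, -0.1491, 0.126]
tool_rot: [[-0.025, 1.0, 0.005], [0.998, 0.024, 0.059], [0.059, 0.006, -0.998]]
wrist_force: [-0.3, 0.9, -3.3]
opening: 0.0174
grasp_force: 88.6
```

Call:
{"name": "step_arm", "arguments": {
  "steps": [
    [0.01,-0.006,0,0,0,0,-1],
    [0.02,-0.011,0,0,0,0,-1],
    [0.026,-0.015,0,0,0,0,-1],
    [0.026,-0.015,0,0,0,0,-1],
    [0.026,-0.015,0,0,0,0,-1],
    [0.026,-0.015,0,0,0,0,-1],
    [0.026,-0.015,0,0,0,0,-1],
    [0.026,-0.015,0,0,0,0,-1]
  ]
}}

```text
time_s: 38.48
tool_pos: [0.5456, 0.0357, 0.1342]
tool_rot: [[-0.026, 1.0, -0.001], [0.998, 0.026, 0.06], [0.06, 0.001, -0.998]]
wrist_force: [0.1, -0.4, -1.8]
opening: 0.0173
grasp_force: 88.5
```

Call:
{"name": "step_arm", "arguments": {
  "steps": [
    [0.026,-0.015,0,0,0,0,-1],
    [0.026,-0.015,0,0,0,0,-1],
    [0.026,-0.015,0,0,0,0,-1],
    [0.026,-0.015,0,0,0,0,-1],
    [0.02,-0.011,0,0,0,0,-1],
    [0.01,-0.006,0,0,0,0,-1],
    [0,0,0,0,0,0,-1],
    [0,0,0,0,0,0,-1]
  ]
}}

```text
time_s: 39.48
tool_pos: [0.4678, 0.1646, 0.1422]
tool_rot: [[-0.023, 1.0, 0.001], [0.998, 0.023, 0.058], [0.058, 0.003, -0.998]]
wrist_force: [0.1, -0.0, -2.9]
opening: 0.0173
grasp_force: 88.4
```

```bash
python3 carry.py e2 .34 .59 .15 .37 .09 .16
```

```text
tool [0.4678 0.1646 0.1422] yaw 91.33 F [ 0.1 -0.  -2.9]
top slopes x,y [ 0.42 -0.06] {'c': array([465.5, 274.1]), 's': array([150.3, 100.9]), 'a': 0.8, 'z': 113.2, 'px': array([167., 218.])}
scene slopes x,y [-0.99  0.28] {'c': array([469. , 271.9]), 's': array([161.3, 106.5]), 'a': 1.8, 'z': 114.0, 'px': array([429., 190.])}
wrist slopes x,y [0.04 0.09] {'c': array([466.4, 255.9]), 's': array([150.1,  64.4]), 'a': 1.4, 'z': 114.0, 'px': array([282.,  61.])}
```

Call:
{"name": "step_arm", "arguments": {
  "steps": [
    [0.008,-0.003,0,0,0,0,-1],
    [0.0085,-0.003,0,0,0,0,-1],
    [0.008,-0.0035,0.01,0,0,0,-1],
    [0,0,0.012,0,0,0,-1],
    [0,0,0.012,0,0,0,-1],
    [0,0,0.01,0,0,0,-1],
    [0,0,0.004,0,0,0,-1],
    [0,0,0,0,0,0,-1]
  ]
}}

```text
time_s: 40.62
tool_pos: [0.4574, 0.1927, 0.0957]
tool_rot: [[-0.025, 1.0, 0.001], [0.998, 0.024, 0.059], [0.059, 0.003, -0.998]]
wrist_force: [-0.2, -0.9, -2.5]
opening: 0.0177
grasp_force: 88.4
```

```bash
python3 carry.py e3 .37 .59 .15 .365 .056 .07
```

```text
tool [0.4574 0.1927 0.0957] yaw 91.41 F [-0.2 -0.9 -2.5]
top slopes x,y [ 0.29 -0.59] {'c': array([453.8, 316.2]), 's': array([154.3, 110.1]), 'a': 5.6, 'z': 66.7, 'px': array([156., 223.])}
scene slopes x,y [-0.58 -0.31] {'c': array([455.1, 307.2]), 's': array([165.9, 118.3]), 'a': 1.2, 'z': 67.9, 'px': array([438., 200.])}
wrist slopes x,y [0.1  0.15] {'c': array([456. , 284.2]), 's': array([150.1,  64.4]), 'a': 1.5, 'z': 68.1, 'px': array([282.,  61.])}
```

Call:
{"name": "step_arm", "arguments": {
  "steps": [
    [0,0,0.003,0,0,0,-1],
    [0,0,0.003,0,0,0,-1],
    [0,0,0.002,0,0,0,-1],
    [0,0,0.0015,0,0,0,-1],
    [0,0,0,0,-0.9,0,-1],
    [0,0,0,0,-0.8,0,-1],
    [0,0,0,0,0,0,-1],
    [0,0,0,0,0,0,-1]
  ]
}}

```text
time_s: 41.78
tool_pos: [0.4576, 0.1935, 0.0866]
tool_rot: [[-0.025, 1.0, 0.003], [0.999, 0.025, 0.03], [0.03, 0.003, -1.0]]
wrist_force: [-0.6, -0.1, -1.6]
opening: 0.0172
grasp_force: 89.1
```

Call:
{"name": "step_arm", "arguments": {
  "steps": [
    [-0.01,0,-0.0003,0,0,0,-1],
    [-0.015,0,-0.0004,0,0,0,-1],
    [-0.015,0,-0.0004,0,0,0,-1],
    [-0.015,0,-0.0004,0,0,0,-1],
    [0,0,0,0,0,0,-1]
  ]
}}

```text
time_s: 42.4
tool_pos: [0.4588, 0.1361, 0.0863]
tool_rot: [[-0.022, 1.0, 0.002], [0.999, 0.021, 0.028], [0.028, 0.002, -1.0]]
wrist_force: [-0.2, 1.4, -0.5]
opening: 0.0175
grasp_force: 89.1
```

```bash
python3 carry.py e4 .378 .57 .15 .355 .051 .064
```

```text
tool [0.4588 0.1361 0.0863] yaw 91.23 F [-0.2  1.4 -0.5]
top slopes x,y [0.09 0.25] {'c': array([455.6, 303.4]), 's': array([150.3, 102.1]), 'a': 1.8, 'z': 58.7, 'px': array([164., 219.])}
scene slopes x,y [-0.43  0.44] {'c': array([457.2, 301.8]), 's': array([160.6, 104.9]), 'a': 1.8, 'z': 59.4, 'px': array([435., 203.])}
wrist slopes x,y [-0.45 14.17] {'c': array([456.6, 255.4]), 's': array([150. ,   9.5]), 'a': 1.5, 'z': 59.2, 'px': array([281.,  10.])}
```

Call:
{"name": "step_arm", "arguments": {
  "steps": [
    [-0.017,0,-0.0004,0,0,0,-1],
    [-0.017,0,-0.0004,0,0,0,-1],
    [-0.02,0,-0.0005,0,0,0,-1],
    [-0.005,0,-0.02,0,0,0,-1],
    [0,0,-0.03,0,0,0,-1],
    [0,0,-0.02,0,0,1.2,-1],
    [0,0.03,0,0,0,0,-1],
    [0,0.03,0,0,0,0,-1]
  ]
}}

```text
time_s: 43.55
tool_pos: [0.5207, 0.0755, 0.1564]
tool_rot: [[-0.002, 1.0, 0.002], [1.0, 0.002, 0.028], [0.028, 0.002, -1.0]]
wrist_force: [0.1, 0.4, -1.8]
opening: 0.0173
grasp_force: 89.1
```

Call:
{"name": "step_arm", "arguments": {
  "steps": [
    [0,0.04,0,0,0,0,-1],
    [0,0.04,0,0,0,0,-1],
    [0,0.04,0,0,0,0,-1],
    [0.02,0.04,0,0,0,0,-1],
    [0.03,0.03,0,0,0,0,-1],
    [0.03,0,0,0,0,0,-1],
    [0,0,0,0,0,0,-1],
    [0,0,0,0,0,0,-1]
  ]
}}

```text
time_s: 44.55
tool_pos: [0.7096, 0.1556, 0.1582]
tool_rot: [[-0.003, 1.0, 0.001], [1.0, 0.003, 0.027], [0.027, 0.001, -1.0]]
wrist_force: [-0.8, -0.7, -2.3]
opening: 0.0177
grasp_force: 89.1
```

```bash
python3 blade.py f1 .66 .76 .21 .28 .10 .16; python3 - <<'E'
from h import *
f=load("f1s"); 
from meas import allm
wood,z,h,s,v=allm(f)
f=load("f1w");P=xyz(f);H=hsv(f);h,s=H[...,0].astype(int),H[...,1]
q=P[near(f,(h<22)&(s>90)&(P[...,2]<.03),(.62,.80,.06,.40))]; print("mat",np.percentile(q,[1,99],axis=0).round(3).tolist())
E
```

```text
wrist 10657 plane slope deg x,y [-0.09 -0.1 ] med [0.7095 0.2465 0.1259] {'c': array([709.6, 244. ]), 's': array([68.6, 42. ]), 'a': -89.5, 'z': 125.9, 'px': array([281.,  66.])}
scene 748 plane slope deg x,y [-0.32  0.18] med [0.7087 0.2459 0.126 ] {'c': array([707.8, 245.2]), 's': array([70.4, 43.8]), 'a': -89.7, 'z': 125.9, 'px': array([457., 272.])}
[0.71   0.1552 0.1586] off blade-tool
mat [[0.671, 0.093, 0.002], [0.75, 0.305, 0.006]]
```

Call:
{"name": "step_arm", "arguments": {
  "steps": [
    [0,0.002,0.02,0,0,0,-1],
    [0,0,0.025,0,0,0,-1],
    [0,0,0.025,0,0,0,-1],
    [0,0,0.025,0,0,0,-1],
    [0,0,0.015,0,0,0,-1],
    [0,0,0.006,0,0,0,-1],
    [0,0,0,0,0,0,-1],
    [0,0,0,0,0,0,-1]
  ]
}}

```text
time_s: 45.65
tool_pos: [0.713, 0.1619, 0.044]
tool_rot: [[-0.003, 1.0, 0.004], [1.0, 0.003, 0.03], [0.03, 0.004, -1.0]]
wrist_force: [0.5, 0.5, -1.3]
opening: 0.0175
grasp_force: 89.1
```

Call:
{"name": "step_arm", "arguments": {
  "steps": [
    [0,0,0.0015,0,0,0,-1],
    [0,0,0.0015,0,0,0,-1],
    [0,0,0.001,0,0,0,-1],
    [0,0,0,0,0,0,-1]
  ],
  "grip_force": 20
}}

```text
time_s: 46.15
tool_pos: [0.7122, 0.1616, 0.039]
tool_rot: [[-0.004, 1.0, 0.002], [1.0, 0.004, 0.029], [0.029, 0.002, -1.0]]
wrist_force: [-1.2, 0.1, -1.4]
opening: 0.0176
grasp_force: 89.2
```

Call:
{"name": "step_arm", "arguments": {
  "steps": [
    [0,0,0.0007,0,0,0,-0.8],
    [0,0,0,0,0,0,-0.6],
    [0,0,0,0,0,0,-0.5],
    [0,0,0,0,0,0,-0.45],
    [0,0,0,0,0,0,-0.4],
    [0,0,0,0,0,0,-0.3],
    [0,0,0,0,0,0,-0.1],
    [0,0,0,0,0,0,0.3]
  ]
}}

```text
time_s: 47.15
tool_pos: [0.7122, 0.1618, 0.0382]
tool_rot: [[-0.004, 1.0, 0.002], [1.0, 0.004, 0.03], [0.03, 0.002, -1.0]]
wrist_force: [-0.2, -0.9, -0.1]
opening: 0.0548
grasp_force: 0.0
```

Call:
{"name": "step_arm", "arguments": {
  "steps": [
    [0,0,0,0,0,0,1],
    [0,0,0,0,0,0,1],
    [0,0,-0.03,0,0,0,1],
    [0,0,-0.04,0,0,0,1],
    [0,0,-0.04,0,0,0,1],
    [-0.03,0,-0.04,0,-3,0,1],
    [0,0,0,0,0,0,1]
  ]
}}

```text
time_s: 48.02
tool_pos: [0.7148, 0.1261, 0.1916]
tool_rot: [[-0.001, 1.0, 0.01], [1.0, 0.001, -0.023], [-0.023, 0.01, -1.0]]
wrist_force: [0.8, 0.0, 0.2]
opening: 0.0854
grasp_force: 0.0
```

```bash
python3 hand.py wrist g1 .66 .77 .06 .33; python3 blade.py g2 .66 .76 .225 .29 .003 .03
```

```text
[0.713  0.127  0.1891] [ -3.1  49.8 -25.7  69.8  22.8  65.3 -30.2]
hand pct [[0.703, 0.127, 0.074], [0.713, 0.163, 0.076], [0.723, 0.195, 0.078]]
hand {'c': array([712.9, 160.5]), 's': array([72.7, 21.2]), 'a': -89.5, 'z': 76.4, 'px': array([278., 143.])}
slope z/y deg -0.3 x vs y -0.1
blade pct [[0.693, 0.201, 0.006], [0.713, 0.241, 0.007], [0.732, 0.273, 0.04]] -13.8
wrist 3060 plane slope deg x,y [ 0.07 -0.16] med [0.7125 0.2511 0.0069] {'c': array([712.6, 250.2]), 's': array([49.3, 42.2]), 'a': -89.8, 'z': 7.0, 'px': array([280.,  31.])}
scene 670 plane slope deg x,y [-0.27 -0.04] med [0.7113 0.2574 0.0066] {'c': array([710.7, 258.1]), 's': array([65.6, 44.9]), 'a': -89.1, 'z': 6.7, 'px': array([448., 312.])}
[0.711  0.1277 0.1862] off blade-tool
```

Call:
{"name": "step_arm", "arguments": {
  "steps": [
    [0,-0.04,0,0,1.4,0,1],
    [0,-0.04,0,0,0,-1.6,0.6],
    [0,-0.04,0,0,0,0,0.3],
    [0,-0.04,0,0,0,0,0],
    [0.02,-0.04,0,0,0,0,0],
    [0.03,-0.04,0,0,0,0,0],
    [0.02,-0.018,0,0,0,0,0],
    [0,0,0,0,0,0,0]
  ]
}}

```text
time_s: 49.18
tool_pos: [0.4493, 0.1933, 0.1861]
tool_rot: [[-0.037, 0.999, -0.0], [0.999, 0.037, 0.002], [0.002, -0.0, -1.0]]
wrist_force: [0.4, -0.2, 0.2]
opening: 0.0426
grasp_force: 0.0
```

Call:
{"name": "step_arm", "arguments": {
  "steps": [
    [0,0,0.03,0,0,0,0],
    [0,0,0.04,0,0,0,0],
    [0,0,0.04,0,0,0,0],
    [0,0,0.03,0,0,0,0],
    [0,0,0,0,0,0,0],
    [0,0,0,0,0,0,0]
  ]
}}

```text
time_s: 49.92
tool_pos: [0.4528, 0.1915, 0.0471]
tool_rot: [[-0.031, 1.0, 0.003], [1.0, 0.031, 0.002], [0.002, 0.003, -1.0]]
wrist_force: [0.5, -0.5, -0.2]
opening: 0.0426
grasp_force: 0.0
```

```bash
python3 - <<'E'
from h import *
f=grab("wrist","p1");P=xyz(f)
H=hsv(f);m=near(f,(H[...,2]<70)&(H[...,1]<90)&(P[...,2]<.12),(.38,.53,.15,.27))
q=P[m];print(len(q),np.percentile(q,[1,5,50,95,99],axis=0).round(4).tolist())
E
```

```text
3073 [[0.4188, 0.1803, 0.0853], [0.4202, 0.1823, 0.0886], [0.4744, 0.1967, 0.1052], [0.4864, 0.2023, 0.1184], [0.4878, 0.2028, 0.1197]]
```

View pics/p1.png

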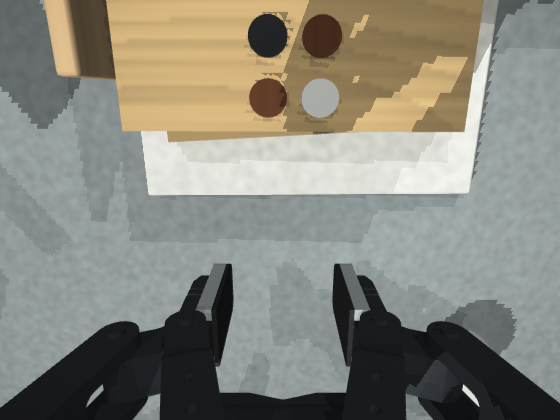

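Fingers at (220,310) and (345,310) face the open −y side of the stack, above the base edge (row 192). Lowering, then pushing toward the end wall.

Call:
{"name": "step_arm", "arguments": {
  "steps": [
    [0,0,0.015,0,0,0,0],
    [0,0,0.0185,0,0,0,0],
    [0.01,0,0,0,0,0,0],
    [0.01,0,0,0,0,0,0],
    [0.01,0,0,0,0,0,0],
    [0.005,0,0,0,0,0,0],
    [0.005,0,0,0,0,0,0],
    [0,0,0,0,0,0,0]
  ]
}}

```text
time_s: 50.98
tool_pos: [0.4509, 0.2321, 0.0134]
tool_rot: [[-0.032, 0.999, 0.003], [0.999, 0.032, 0.002], [0.002, 0.003, -1.0]]
wrist_force: [-1.0, -0.4, -0.6]
opening: 0.0425
grasp_force: 0.0
```

Call:
{"name": "step_arm", "arguments": {
  "steps": [
    [0.003,0,0,0,0,0,0],
    [0.003,0,0,0,0,0,0],
    [0.003,0,0,0,0,0,0],
    [0,0,0,0,0,0,0]
  ]
}}

```text
time_s: 51.48
tool_pos: [0.4507, 0.241, 0.0133]
tool_rot: [[-0.032, 0.999, 0.002], [0.999, 0.032, 0.002], [0.002, 0.003, -1.0]]
wrist_force: [0.5, 0.3, 0.6]
opening: 0.0429
grasp_force: 0.0
```

Call:
{"name": "step_arm", "arguments": {
  "steps": [
    [0.003,0,0,0,0,0,0],
    [0.002,0,0,0,0,0,0],
    [0,0,0,0,0,0,0]
  ]
}}

```text
time_s: 51.85
tool_pos: [0.4505, 0.246, 0.0133]
tool_rot: [[-0.032, 0.999, 0.002], [0.999, 0.032, 0.002], [0.002, 0.003, -1.0]]
wrist_force: [-0.5, 0.7, 0.5]
opening: 0.0427
grasp_force: 0.0
```

Call:
{"name": "step_arm", "arguments": {
  "steps": [
    [0.002,0,0,0,0,0,0],
    [0,0,0,0,0,0,0]
  ]
}}

```text
time_s: 52.1
tool_pos: [0.4504, 0.2479, 0.0133]
tool_rot: [[-0.032, 0.999, 0.002], [0.999, 0.032, 0.002], [0.002, 0.002, -1.0]]
wrist_force: [-0.3, -0.4, 0.7]
opening: 0.0426
grasp_force: 0.0
```

Call:
{"name": "step_arm", "arguments": {
  "steps": [
    [0.0015,0,0,0,0,0,0],
    [0,0,0,0,0,0,0]
  ]
}}

```text
time_s: 52.35
tool_pos: [0.4505, 0.2491, 0.0134]
tool_rot: [[-0.032, 1.0, 0.003], [1.0, 0.031, 0.001], [0.001, 0.003, -1.0]]
wrist_force: [0.0, -0.6, 0.1]
opening: 0.0429
grasp_force: 0.4
```

Call:
{"name": "step_arm", "arguments": {
  "steps": [
    [0.002,0,0,0,0,0,0],
    [0,0,0,0,0,0,0]
  ]
}}

```text
time_s: 52.6
tool_pos: [0.4504, 0.249, 0.0133]
tool_rot: [[-0.03, 1.0, 0.002], [1.0, 0.03, -0.002], [-0.002, 0.002, -1.0]]
wrist_force: [1.1, -4.5, 2.3]
opening: 0.0425
grasp_force: 2.6
```

Call:
{"name": "step_arm", "arguments": {
  "steps": [
    [0.0015,0,0,0,0,0,0],
    [0,0,0,0,0,0,0]
  ]
}}

```text
time_s: 52.85
tool_pos: [0.4504, 0.249, 0.0133]
tool_rot: [[-0.03, 1.0, 0.002], [1.0, 0.03, -0.004], [-0.004, 0.002, -1.0]]
wrist_force: [0.1, -6.0, 4.7]
opening: 0.0428
grasp_force: 3.7
```

```bash
cat > stk.py <<'E'
from h import *
from station import manip
import sys
S=manip.read_state(); print(np.round(S["tool_pos"],4),"F",np.round(S["wrist_force"],1))
for c in ("top","scene"):
    f=grab(c,sys.argv[1]+c[0]);H=hsv(f);P=xyz(f); h,s,v=H[...,0].astype(int),H[...,1],H[...,2]
    w=(h>11)&(h<26)&(s>60)&(v>50)
    m=near(f,w&(P[...,2]>.052)&(P[...,2]<.064),(.372,.57,.18,.358)); print(c,"top board",rect(f,m,.058,11))
E
python3 stk.py k1
```

```text
[0.4504 0.249  0.0133] F [ 0.1 -6.   4.7]Traceback (most recent call last):
  File "stk.py", line 8, in <module>
    m=near(f,w&(P[...,2]>.052)&(P[...,2]<.064),(.372,.57,.18,.358)); print(c,"top board",rect(f,m,.058,11))
                                                                                         ~~~~^^^^^^^^^^^^^
  File "h.py", line 22, in rect
    cs,_=cv2.findContours(m,cv2.RETR_EXTERNAL,cv2.CHAIN_APPROX_NONE); c=max(cs,key=cv2.contourArea)[:,0]
                                                                        ~~~^^^^^^^^^^^^^^^^^^^^^^^^
ValueError: max() iterable argument is empty
```

Call:
{"name": "step_arm", "arguments": {
  "steps": [
    [0.0015,0,0,0,0,0,0],
    [0,0,0,0,0,0,0],
    [0,0,0,0,0,0,0]
  ]
}}

```text
time_s: 53.28
tool_pos: [0.4504, 0.2489, 0.0133]
tool_rot: [[-0.029, 1.0, 0.001], [1.0, 0.029, -0.007], [-0.007, 0.001, -1.0]]
wrist_force: [1.5, -8.7, 4.9]
opening: 0.0425
grasp_force: 4.7
```

Call:
{"name": "step_arm", "arguments": {
  "steps": [
    [-0.01,0,0,0,0,0,0],
    [-0.03,0,0,0,0,0,0],
    [-0.01,0,-0.04,0,0,0,0],
    [0,0,-0.05,0,0,-10,0],
    [0,0.02,-0.03,0,0,-10,0],
    [0,0.03,0,0,0,-10,0],
    [0,0.03,0,0,0,-10,0],
    [0,0.03,0,0,0,-10,0]
  ]
}}

```text
time_s: 54.28
tool_pos: [0.548, 0.256, 0.1338]
tool_rot: [[-0.789, 0.614, 0.003], [0.614, 0.789, 0.004], [-0.0, 0.005, -1.0]]
wrist_force: [-0.7, -0.2, -0.1]
opening: 0.0427
grasp_force: 0.0
```

Call:
{"name": "step_arm", "arguments": {
  "steps": [
    [0,0,0,0,0,-10,0],
    [0,0,0,0,0,-10,0],
    [0,0,0,0,0,-10,0],
    [0,0,0,0,0,-10,0],
    [0,0,0,0,0,0,0],
    [0,0,0,0,0,0,0]
  ]
}}

```text
time_s: 55.02
tool_pos: [0.5467, 0.2555, 0.1336]
tool_rot: [[-1.0, -0.029, 0.002], [-0.029, 1.0, 0.003], [-0.003, 0.002, -1.0]]
wrist_force: [-0.4, -0.1, 0.6]
opening: 0.0427
grasp_force: 0.0
```

```bash
python3 stk.py k2
```

```text
[0.5467 0.2555 0.1336] F [-0.4 -0.1  0.6]
top top board {'c': array([455.4, 305.6]), 's': array([150.5, 107.5]), 'a': 0.9, 'z': 58.8, 'px': array([163., 220.])}
scene top board {'c': array([453.4, 308.5]), 's': array([159. , 103.3]), 'a': 1.0, 'z': 59.6, 'px': array([437., 202.])}
```

Call:
{"name": "step_arm", "arguments": {
  "steps": [
    [-0.02,0.025,0,0,0,0,0],
    [-0.02,0.026,0,0,0,0,0],
    [0,0,0.03,0,0,0,0],
    [0,0,0.04,0,0,0,0],
    [0,0,0.035,0,0,0,0],
    [0,0,0.015,0,0,0,0],
    [0,0,0,0,0,0,0],
    [0,0,0,0,0,0,0]
  ]
}}

```text
time_s: 56.12
tool_pos: [0.5863, 0.3086, 0.0154]
tool_rot: [[-1.0, -0.031, 0.004], [-0.031, 1.0, 0.004], [-0.005, 0.003, -1.0]]
wrist_force: [-0.9, -0.5, 0.2]
opening: 0.0429
grasp_force: 0.0
```

Call:
{"name": "step_arm", "arguments": {
  "steps": [
    [0.01,0,0,0,0,0,0],
    [0.01,0,0,0,0,0,0],
    [0.01,0,0,0,0,0,0],
    [0.005,0,0,0,0,0,0],
    [0.004,0,0,0,0,0,0],
    [0.004,0,0,0,0,0,0],
    [0,0,0,0,0,0,0]
  ]
}}

```text
time_s: 57.0
tool_pos: [0.5423, 0.3062, 0.0136]
tool_rot: [[-0.999, -0.032, 0.002], [-0.032, 0.999, 0.002], [-0.002, 0.002, -1.0]]
wrist_force: [0.1, 0.7, -0.0]
opening: 0.0426
grasp_force: 0.0
```

Call:
{"name": "step_arm", "arguments": {
  "steps": [
    [0.004,0,0,0,0,0,0],
    [0.004,0,0,0,0,0,0],
    [0.002,0,0,0,0,0,0],
    [0,0,0,0,0,0,0]
  ]
}}

```text
time_s: 57.5
tool_pos: [0.5322, 0.3059, 0.0136]
tool_rot: [[-0.999, -0.032, 0.002], [-0.032, 0.999, 0.002], [-0.002, 0.002, -1.0]]
wrist_force: [0.6, -0.2, -0.1]
opening: 0.0429
grasp_force: 0.0
```

Call:
{"name": "step_arm", "arguments": {
  "steps": [
    [0.002,0,0,0,0,0,0],
    [0,0,0,0,0,0,0]
  ]
}}

```text
time_s: 57.75
tool_pos: [0.5304, 0.3058, 0.0136]
tool_rot: [[-0.999, -0.032, 0.002], [-0.032, 0.999, 0.002], [-0.002, 0.002, -1.0]]
wrist_force: [-0.1, -0.2, 0.5]
opening: 0.0424
grasp_force: 0.0
```

Call:
{"name": "step_arm", "arguments": {
  "steps": [
    [0.002,0,0,0,0,0,0],
    [0,0,0,0,0,0,0]
  ]
}}

```text
time_s: 58.0
tool_pos: [0.5294, 0.3058, 0.0138]
tool_rot: [[-1.0, -0.031, 0.004], [-0.031, 1.0, 0.002], [-0.004, 0.002, -1.0]]
wrist_force: [2.3, 0.0, 0.4]
opening: 0.0426
grasp_force: 1.4
```

Call:
{"name": "step_arm", "arguments": {
  "steps": [
    [0.002,0,0,0,0,0,0],
    [0,0,0,0,0,0,0]
  ]
}}

```text
time_s: 58.25
tool_pos: [0.5294, 0.3058, 0.0142]
tool_rot: [[-1.0, -0.031, 0.007], [-0.031, 1.0, 0.003], [-0.007, 0.002, -1.0]]
wrist_force: [6.3, -0.1, 0.4]
opening: 0.0427
grasp_force: 3.3
```

Call:
{"name": "step_arm", "arguments": {
  "steps": [
    [0.0015,0,0,0,0,0,0],
    [0,0,0,0,0,0,0],
    [-0.01,0,0,0,0,0,0],
    [-0.03,0,0,0,0,0,0],
    [-0.01,0,-0.04,0,0,0,0],
    [0,0,-0.05,0,0,0,0],
    [-0.03,0,-0.03,0,0,0,0],
    [-0.03,-0.03,0,0,0,0,0]
  ]
}}

```text
time_s: 59.25
tool_pos: [0.6354, 0.2841, 0.1376]
tool_rot: [[-0.999, -0.037, 0.004], [-0.037, 0.999, 0.009], [-0.005, 0.009, -1.0]]
wrist_force: [1.3, -0.1, -0.4]
opening: 0.0425
grasp_force: 0.0
```

```bash
python3 stk.py k3; python3 - <<'E'
from h import *
a=cv2.imread("pics/k3t.png")[165:275,120:220];b=cv2.imread("pics/k3s.png")[160:265,370:480]
c=np.zeros((400,790,3),np.uint8);c[:,:364]=cv2.resize(a,(364,400),interpolation=cv2.INTER_CUBIC);c[:,370:]=cv2.resize(b,(420,400),interpolation=cv2.INTER_CUBIC);cv2.imwrite("pics/k3c.png",c)
E
```

```text
[0.6354 0.2841 0.1376] F [ 1.3 -0.1 -0.4]
top top board {'c': array([448.7, 304.7]), 's': array([153.4, 108. ]), 'a': -0.8, 'z': 58.7, 'px': array([163., 223.])}
scene top board {'c': array([446.6, 307.5]), 's': array([155.6, 104.2]), 'a': -0.4, 'z': 59.5, 'px': array([430., 196.])}
```

View pics/k3c.png

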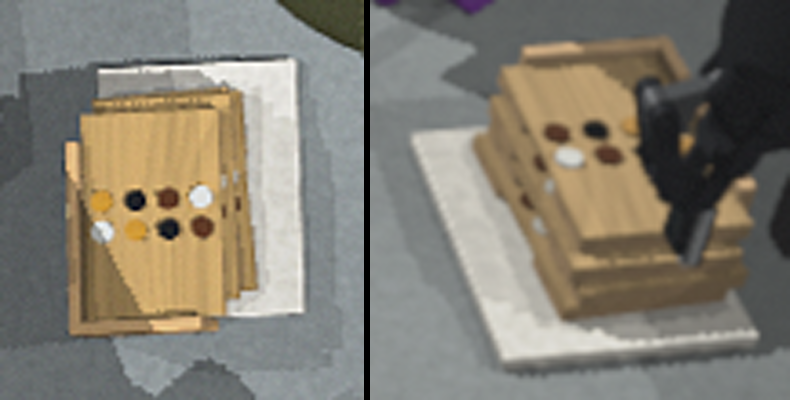

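The top board is flush, but the lower ones still stick out at −y and +x: the knuckles reach the top layer before the tips touch the lower boards. I'll tilt the closed fingers so the tip leads and tap layer by layer.

Call:
{"name": "step_arm", "arguments": {
  "steps": [
    [0.025,0.012,0.015,0,0,0,-1],
    [0.024,0.012,0.015,0,0,0,-1],
    [0,0,0,0,7.5,0,-1],
    [0,0,0,0,7.5,0,-1],
    [-0.006,0,0.0227,0,0,0,-1],
    [-0.006,0,0.0227,0,0,0,-1],
    [0,0,0,0,0,0,-1],
    [0,0,0,0,0,0,-1]
  ]
}}

```text
time_s: 60.35
tool_pos: [0.5851, 0.302, 0.0573]
tool_rot: [[-0.966, -0.033, -0.256], [-0.033, 0.999, -0.007], [0.257, 0.002, -0.967]]
wrist_force: [0.1, -0.7, 0.6]
opening: -0.0003
grasp_force: 0.0
```

Call:
{"name": "step_arm", "arguments": {
  "steps": [
    [-0.0056,0,0.0209,0,0,0,-1],
    [-0.0056,0,0.0209,0,0,0,-1],
    [0.0155,0,0.0041,0,0,0,-1],
    [0.0155,0,0.0041,0,0,0,-1],
    [0.0039,0,0.001,0,0,0,-1],
    [0.0039,0,0.001,0,0,0,-1],
    [0,0,0,0,0,0,-1]
  ]
}}

```text
time_s: 61.22
tool_pos: [0.5461, 0.3002, 0.0134]
tool_rot: [[-0.966, -0.031, -0.256], [-0.031, 1.0, -0.007], [0.256, 0.001, -0.967]]
wrist_force: [-0.3, 0.2, -0.3]
opening: 0.0003
grasp_force: 0.0
```

Call:
{"name": "step_arm", "arguments": {
  "steps": [
    [0.0039,0,0.001,0,0,0,-1],
    [0.0039,0,0.001,0,0,0,-1],
    [0.0029,0,0.0008,0,0,0,-1],
    [0,0,0,0,0,0,-1]
  ]
}}

```text
time_s: 61.72
tool_pos: [0.5346, 0.2999, 0.0137]
tool_rot: [[-0.966, -0.032, -0.256], [-0.031, 0.999, -0.007], [0.257, 0.002, -0.967]]
wrist_force: [-0.1, 0.3, 0.5]
opening: -0.0001
grasp_force: 0.0
```

Call:
{"name": "step_arm", "arguments": {
  "steps": [
    [0.0029,0,0.0008,0,0,0,-1],
    [0.0019,0,0.0005,0,0,0,-1],
    [0,0,0,0,0,0,-1]
  ]
}}

```text
time_s: 62.1
tool_pos: [0.5297, 0.2998, 0.0137]
tool_rot: [[-0.966, -0.032, -0.256], [-0.031, 0.999, -0.007], [0.256, 0.002, -0.967]]
wrist_force: [0.4, 0.6, -0.3]
opening: -0.0
grasp_force: 0.0
```

Call:
{"name": "step_arm", "arguments": {
  "steps": [
    [0.0019,0,0.0005,0,0,0,-1],
    [0,0,0,0,0,0,-1]
  ]
}}

```text
time_s: 62.35
tool_pos: [0.5278, 0.2997, 0.0136]
tool_rot: [[-0.966, -0.032, -0.256], [-0.031, 0.999, -0.007], [0.257, 0.002, -0.967]]
wrist_force: [-0.1, 0.4, -0.0]
opening: -0.0003
grasp_force: 0.0
```

Call:
{"name": "step_arm", "arguments": {
  "steps": [
    [0.0019,0,0.0005,0,0,0,-1],
    [0,0,0,0,0,0,-1]
  ]
}}

```text
time_s: 62.6
tool_pos: [0.5258, 0.2996, 0.0136]
tool_rot: [[-0.966, -0.032, -0.257], [-0.031, 0.999, -0.007], [0.257, 0.002, -0.967]]
wrist_force: [0.1, -0.9, 0.5]
opening: -0.0001
grasp_force: 0.0
```

Call:
{"name": "step_arm", "arguments": {
  "steps": [
    [0.0019,0,0.0005,0,0,0,-1],
    [0.0019,0,0.0005,0,0,0,-1],
    [0,0,0,0,0,0,-1]
  ]
}}

```text
time_s: 62.98
tool_pos: [0.5221, 0.2995, 0.0138]
tool_rot: [[-0.966, -0.032, -0.256], [-0.031, 0.999, -0.006], [0.256, 0.002, -0.967]]
wrist_force: [-0.2, -0.2, 0.5]
opening: 0.0003
grasp_force: 0.3
```

```bash
python3 - <<'E'
from h import *
f=grab("wrist","q1");P=xyz(f);g=grab("scene","q1s")
a=f["img"][:,:,::-1];b=g["img"][150:270,370:490,::-1]
c=np.zeros((420,790,3),np.uint8);c[:,:370]=a[:,95:465];c[:,370:]=cv2.resize(b,(420,420),interpolation=cv2.INTER_CUBIC);cv2.imwrite("pics/q1c.png",c)
E
```

```text
(no output)
```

View pics/q1c.png

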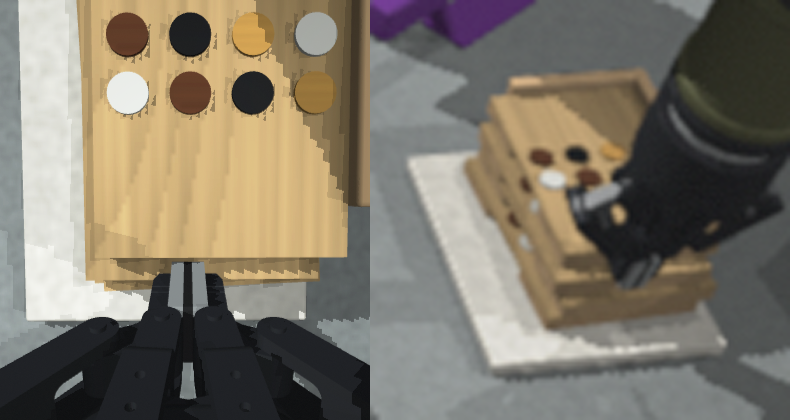

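The tilted fingertip (188,265) now touches the lower boards, which still stick out past the top board. Continuing by force.

Call:
{"name": "step_arm", "arguments": {
  "steps": [
    [0.0019,0,0.0005,0,0,0,-1],
    [0,0,0,0,0,0,-1]
  ]
}}

```text
time_s: 63.32
tool_pos: [0.5208, 0.2996, 0.014]
tool_rot: [[-0.966, -0.031, -0.255], [-0.031, 1.0, -0.006], [0.255, 0.002, -0.967]]
wrist_force: [2.3, 0.2, 2.2]
opening: 0.0
grasp_force: 1.4
```

Call:
{"name": "step_arm", "arguments": {
  "steps": [
    [0.0019,0,0.0005,0,0,0,-1],
    [0.001,0,0.0003,0,0,0,-1],
    [0,0,0,0,0,0,-1]
  ]
}}

```text
time_s: 63.7
tool_pos: [0.5197, 0.2996, 0.0139]
tool_rot: [[-0.967, -0.03, -0.252], [-0.03, 1.0, -0.005], [0.252, 0.003, -0.968]]
wrist_force: [6.8, -0.3, 1.8]
opening: -0.0001
grasp_force: 3.5
```

Call:
{"name": "step_arm", "arguments": {
  "steps": [
    [0.0019,0,0.0005,0,0,0,-1],
    [0,0,0,0,0,0,-1]
  ]
}}

```text
time_s: 63.95
tool_pos: [0.5197, 0.2996, 0.014]
tool_rot: [[-0.968, -0.029, -0.249], [-0.028, 1.0, -0.004], [0.249, 0.003, -0.969]]
wrist_force: [9.7, -0.6, 1.7]
opening: 0.0001
grasp_force: 5.2
```

```bash
python3 - <<'E'
from h import *
from station import manip
f=grab("wrist","q2");P=xyz(f)
for u in (215,240,262,272,283,292,302,330,390):
    print(u,[(r,*(P[r,u]*1000).round(0).astype(int).tolist()) for r in range(248,312,8)])
S=manip.read_state();print(np.round(S["tool_pos"],4))
E
```

```text
215 [(248, 514, 272, 60), (256, 517, 272, 59), (264, 520, 272, 60), (272, 526, 270, 47), (280, 529, 270, 48), (288, 536, 268, 35), (296, 547, 264, 11), (304, 552, 264, 11)]
240 [(248, 513, 282, 59), (256, 516, 282, 60), (264, 520, 282, 58), (272, 526, 281, 47), (280, 529, 281, 47), (288, 536, 280, 36), (296, 547, 277, 12), (304, 551, 278, 12)]
262 [(248, 513, 291, 59), (256, 516, 291, 59), (264, 520, 291, 59), (272, 526, 290, 47), (280, 526, 291, 61), (288, 527, 291, 66), (296, 528, 292, 73), (304, 530, 292, 78)]
272 [(248, 513, 295, 59), (256, 516, 295, 59), (264, 520, 295, 59), (272, 522, 295, 63), (280, 523, 295, 70), (288, 525, 295, 76), (296, 526, 295, 80), (304, 527, 296, 85)]
283 [(248, 513, 299, 59), (256, 516, 299, 60), (264, 520, 299, 56), (272, 522, 299, 63), (280, 523, 299, 69), (288, 525, 299, 74), (296, 526, 299, 81), (304, 528, 299, 84)]
292 [(248, 513, 302, 60), (256, 516, 303, 59), (264, 520, 303, 56), (272, 522, 303, 63), (280, 523, 302, 70), (288, 524, 302, 75), (296, 526, 302, 80), (304, 527, 302, 86)]
302 [(248, 513, 306, 60), (256, 516, 307, 59), (264, 522, 307, 47), (272, 525, 307, 48), (280, 525, 307, 61), (288, 526, 306, 68), (296, 528, 306, 73), (304, 527, 305, 85)]
330 [(248, 512, 318, 59), (256, 516, 318, 59), (264, 521, 320, 46), (272, 525, 320, 48), (280, 528, 320, 46), (288, 535, 321, 36), (296, 546, 325, 10), (304, 550, 325, 12)]
390 [(248, 512, 341, 59), (256, 515, 342, 58), (264, 520, 345, 47), (272, 524, 345, 47), (280, 527, 345, 48), (288, 540, 357, 12), (296, 545, 357, 11), (304, 549, 357, 11)]
[0.5197 0.2996 0.014 ]
```

```bash
python3 - <<'E'
from h import *
def proj(f,p):
    T=np.linalg.inv(f["T"]);c=T[:3,:3]@p+T[:3,3];K=f["K"];return (K[0,0]*c[0]/-c[2]+K[0,2],K[1,1]*-c[1]/-c[2]+K[1,2])
f=load("p1");P=xyz(f)
print("p1 tcp .4528 .1915 .0471 ->",np.round(proj(f,np.array([.4528,.1915,.0471])),0))
for u in (212,218,224,228,340,346,352): print(u,[(r,*(P[r,u]*1000).round(0).astype(int).tolist()) for r in range(258,340,10)])
f=load("w5");P=xyz(f);print("w5 tcp",np.round(proj(f,np.array([.4807,.0116,.0359])),0))
for u in (228,240,245,322,328,336): print(u,[(r,*(P[r,u]*1000).round(0).astype(int).tolist()) for r in range(258,340,10)])
E
```

```text
p1 tcp .4528 .1915 .0471 -> [281. 247.]
212 [(258, 408, 163, 1), (268, 425, 201, 91), (278, 427, 201, 100), (288, 428, 201, 107), (298, 429, 201, 114), (308, 431, 201, 121), (318, 431, 198, 121), (328, 431, 195, 122), (338, 430, 190, 121)]
218 [(258, 412, 163, 1), (268, 428, 201, 91), (278, 429, 201, 100), (288, 430, 201, 107), (298, 432, 201, 115), (308, 432, 199, 116), (318, 432, 197, 120), (328, 432, 193, 119), (338, 432, 190, 121)]
224 [(258, 416, 162, 0), (268, 430, 201, 92), (278, 431, 201, 100), (288, 432, 199, 104), (298, 432, 196, 105), (308, 432, 192, 106), (318, 432, 189, 107), (328, 432, 185, 108), (338, 432, 181, 109)]
228 [(258, 419, 163, 2), (268, 432, 201, 91), (278, 432, 198, 93), (288, 432, 194, 95), (298, 432, 190, 96), (308, 432, 187, 97), (318, 433, 183, 99), (328, 432, 179, 99), (338, 418, 101, 2)]
340 [(258, 493, 165, 1), (268, 476, 202, 92), (278, 475, 203, 101), (288, 474, 200, 103), (298, 475, 196, 103), (308, 475, 192, 105), (318, 475, 189, 105), (328, 475, 185, 106), (338, 475, 182, 108)]
346 [(258, 496, 166, 2), (268, 478, 203, 92), (278, 477, 203, 101), 
[... 779 characters left out ...]
8, 468, 22, 89), (288, 468, 19, 92), (298, 468, 16, 93), (308, 468, 13, 94), (318, 468, 8, 94), (328, 468, 5, 96), (338, 468, 2, 97)]
322 [(258, 506, -11, 1), (268, 497, 22, 81), (278, 496, 23, 90), (288, 496, 22, 96), (298, 495, 20, 99), (308, 495, 16, 100), (318, 495, 13, 101), (328, 495, 9, 102), (338, 496, 6, 102)]
328 [(258, 510, -11, 1), (268, 500, 22, 80), (278, 499, 22, 89), (288, 498, 22, 96), (298, 497, 22, 102), (308, 496, 22, 108), (318, 497, 17, 108), (328, 497, 14, 108), (338, 497, 10, 108)]
336 [(258, 515, -11, 0), (268, 516, -18, 1), (278, 502, 22, 89), (288, 501, 22, 96), (298, 499, 23, 104), (308, 499, 21, 108), (318, 498, 23, 116), (328, 497, 23, 121), (338, 496, 23, 125)]
```

```bash
python3 - <<'E'
from h import *
f=load("s5");P=xyz(f);H=hsv(f)
m=near(f,(P[...,2]>.012),(.42,.54,-.05,.07)); q=P[m];
for lo in range(12,130,8):
    t=m&(P[...,2]*1000>=lo)&(P[...,2]*1000<lo+8); 
    if t.sum(): print(lo,t.sum(),(P[t].min(0)*1000).round(0)[:2],(P[t].max(0)*1000).round(0)[:2],H[t].mean(0).round(0))
cv2.imwrite("pics/s5c.png",cv2.resize(f["img"][150:290,250:420,::-1],None,fx=4,fy=4,interpolation=cv2.INTER_CUBIC))
E
```

```text
12 13 [472.  58.] [488.  66.] [113.  12. 124.]
20 14 [472.  53.] [490.  61.] [112.  10. 113.]
28 14 [471.  48.] [487.  58.] [106.  11. 118.]
36 12 [469.  45.] [488.  53.] [110.  11. 116.]
44 49 [479. -26.] [491.  47.] [19. 73. 65.]
52 95 [476. -26.] [493.  47.] [ 12. 112.  56.]
60 70 [475. -26.] [492.  49.] [ 10. 103.  58.]
68 188 [461. -26.] [501.  48.] [16. 97. 79.]
76 29 [460.   1.] [507.  22.] [73. 13. 63.]
84 34 [459.   1.] [508.  22.] [93. 17. 52.]
92 33 [465.   2.] [509.  23.] [102.  18.  48.]
100 7 [464.   2.] [507.  18.] [119.  17.  37.]
108 4 [458.  -1.] [507.   0.] [110.  15.  54.]
116 33 [452.  -1.] [527.  24.] [101.  23.  40.]
124 31 [465.  -1.] [530.  23.] [109.  19.  36.]
```

View pics/s5c.png

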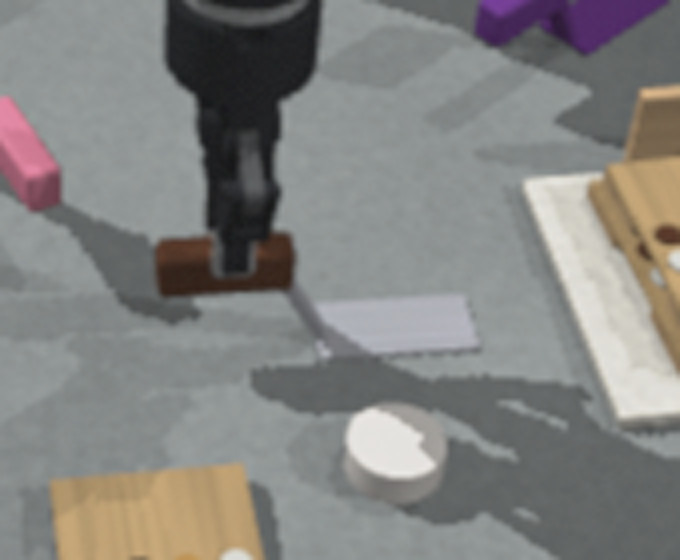

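```bash
python3 - <<'E'
from h import *
f=load("w2");P=xyz(f)
for u in (270,276,282,288,294): print(u,[(r,*(P[r,u]*1000).round(0).astype(int).tolist()) for r in range(254,284,3)])
E
```

```text
270 [(254, 707, 133, 4), (257, 707, 131, 5), (260, 707, 129, 4), (263, 710, 164, 82), (266, 711, 164, 84), (269, 711, 164, 86), (272, 711, 164, 88), (275, 711, 164, 92), (278, 711, 164, 93), (281, 711, 164, 96)]
276 [(254, 711, 133, 4), (257, 711, 131, 5), (260, 711, 129, 4), (263, 713, 164, 81), (266, 713, 164, 83), (269, 713, 164, 86), (272, 713, 164, 89), (275, 713, 164, 91), (278, 713, 164, 93), (281, 713, 164, 96)]
282 [(254, 715, 133, 4), (257, 715, 131, 3), (260, 715, 129, 5), (263, 715, 164, 82), (266, 715, 164, 83), (269, 715, 164, 87), (272, 715, 164, 89), (275, 715, 163, 90), (278, 715, 164, 93), (281, 715, 164, 96)]
288 [(254, 719, 133, 5), (257, 719, 131, 4), (260, 719, 129, 5), (263, 718, 164, 82), (266, 718, 164, 84), (269, 718, 164, 86), (272, 718, 164, 89), (275, 718, 164, 92), (278, 718, 164, 95), (281, 718, 163, 95)]
294 [(254, 722, 133, 5), (257, 722, 131, 5), (260, 722, 129, 4), (263, 720, 163, 80), (266, 720, 164, 84), (269, 720, 164, 86), (272, 720, 164, 89), (275, 720, 163, 91), (278, 720, 164, 94), (281, 720, 164, 96)]
```

The depth readings show that the real fingertips end about 30–40 mm above the reported TCP. So only the top layer was pushed, and the handle was gripped only by its upper edge. I'll back off, go vertical, and probe down to the jig base by force.

Call:
{"name": "step_arm", "arguments": {
  "steps": [
    [-0.0193,0,-0.0052,0,0,0,-1],
    [-0.0193,0,-0.0052,0,0,0,-1],
    [0,0,0,0,-7,0,-1],
    [0,0,0,0,-7,0,-1],
    [0,0,0,0,0,0,-1],
    [0,0,0,0,0,0,-1]
  ]
}}

```text
time_s: 64.75
tool_pos: [0.5551, 0.3002, 0.0136]
tool_rot: [[-0.999, -0.031, -0.016], [-0.031, 1.0, 0.0], [0.016, 0.001, -1.0]]
wrist_force: [1.0, -0.4, -0.3]
opening: -0.0
grasp_force: 0.0
```

```bash
python3 - <<'E'
from h import *
from station import manip
f=grab("scene","u1");P=xyz(f);H=hsv(f);S=manip.read_state();print(np.round(S["tool_pos"],4),np.round(S["tool_rot"],3).tolist())
m=near(f,(H[...,1]<60)&(H[...,2]<95),(.53,.60,.27,.33)); 
for lo in range(0,90,8):
    t=m&(P[...,2]*1000>=lo)&(P[...,2]*1000<lo+8)
    if t.sum(): print(lo,t.sum(),(P[t].min(0)*1000).round(0)[:2],(P[t].max(0)*1000).round(0)[:2])
cv2.imwrite("pics/u1c.png",cv2.resize(f["img"][140:280,380:520,::-1],None,fx=4,fy=4,interpolation=cv2.INTER_CUBIC))
E
```

```text
[0.5558 0.3002 0.0134] [[-0.999, -0.03, -0.016], [-0.03, 1.0, 0.001], [0.016, 0.001, -1.0]]
0 45 [557. 271.] [567. 328.]
8 3 [531. 312.] [531. 319.]
48 19 [560. 292.] [565. 309.]
56 38 [548. 288.] [566. 314.]
64 35 [551. 285.] [566. 313.]
72 44 [549. 286.] [567. 314.]
80 28 [559. 287.] [567. 311.]
88 45 [555. 274.] [569. 329.]
```

Call:
{"name": "step_arm", "arguments": {
  "steps": [
    [0,0,0.01,0,0,0,-1],
    [0,0,0.01,0,0,0,-1],
    [0,0,0.008,0,0,0,-1],
    [0,0,0,0,0,0,-1],
    [0,0,0,0,0,0,-1]
  ]
}}

```text
time_s: 65.42
tool_pos: [0.5547, 0.3008, -0.0142]
tool_rot: [[-0.999, -0.032, -0.015], [-0.032, 0.999, 0.001], [0.015, 0.002, -1.0]]
wrist_force: [-0.2, 0.1, -0.1]
opening: 0.0005
grasp_force: 0.0
```

Call:
{"name": "step_arm", "arguments": {
  "steps": [
    [0,0,0.003,0,0,0,-1],
    [0,0,0,0,0,0,-1]
  ]
}}

```text
time_s: 65.68
tool_pos: [0.5546, 0.3005, -0.0172]
tool_rot: [[-0.999, -0.032, -0.015], [-0.032, 1.0, 0.001], [0.015, 0.001, -1.0]]
wrist_force: [0.0, -0.4, 0.5]
opening: -0.0003
grasp_force: 0.0
```

Call:
{"name": "step_arm", "arguments": {
  "steps": [
    [0,0,0.003,0,0,0,-1],
    [0,0,0,0,0,0,-1]
  ]
}}

```text
time_s: 65.92
tool_pos: [0.5544, 0.3004, -0.0204]
tool_rot: [[-0.999, -0.032, -0.015], [-0.032, 1.0, 0.001], [0.015, 0.001, -1.0]]
wrist_force: [-0.5, -1.1, 1.2]
opening: -0.0001
grasp_force: 0.0
```

Call:
{"name": "step_arm", "arguments": {
  "steps": [
    [0,0,0.002,0,0,0,-1],
    [0,0,0,0,0,0,-1]
  ]
}}

```text
time_s: 66.18
tool_pos: [0.5544, 0.3005, -0.0224]
tool_rot: [[-0.999, -0.032, -0.015], [-0.032, 1.0, 0.001], [0.015, 0.001, -1.0]]
wrist_force: [0.1, -0.5, 0.1]
opening: 0.0001
grasp_force: 0.0
```

Call:
{"name": "step_arm", "arguments": {
  "steps": [
    [0,0,0.002,0,0,0,-1],
    [0,0,0,0,0,0,-1]
  ]
}}

```text
time_s: 66.42
tool_pos: [0.5546, 0.3008, -0.0231]
tool_rot: [[-0.999, -0.032, -0.014], [-0.032, 1.0, 0.001], [0.014, 0.002, -1.0]]
wrist_force: [-1.8, -1.5, 8.3]
opening: -0.0
grasp_force: 3.7
```

Base contact at reported z = −0.023, so the offset is 33 mm. Raising 4 mm and pushing the full stack height toward the side wall.

Call:
{"name": "step_arm", "arguments": {
  "steps": [
    [0,0,-0.004,0,0,0,-1],
    [0.004,0,0,0,0,0,-1],
    [0.004,0,0,0,0,0,-1],
    [0.004,0,0,0,0,0,-1],
    [0.004,0,0,0,0,0,-1],
    [0,0,0,0,0,0,-1]
  ]
}}

```text
time_s: 67.18
tool_pos: [0.5379, 0.2999, -0.0201]
tool_rot: [[-0.999, -0.032, -0.016], [-0.032, 0.999, 0.001], [0.016, 0.001, -1.0]]
wrist_force: [1.4, -1.2, -0.4]
opening: 0.0
grasp_force: 0.3
```

Call:
{"name": "step_arm", "arguments": {
  "steps": [
    [0.003,0,0,0,0,0,-1],
    [0.003,0,0,0,0,0,-1],
    [0,0,0,0,0,0,-1]
  ]
}}

```text
time_s: 67.55
tool_pos: [0.5322, 0.2998, -0.0199]
tool_rot: [[-0.999, -0.032, -0.015], [-0.032, 0.999, 0.001], [0.015, 0.001, -1.0]]
wrist_force: [1.0, 0.2, -1.4]
opening: 0.0
grasp_force: 0.8
```

Call:
{"name": "step_arm", "arguments": {
  "steps": [
    [0.002,0,0,0,0,0,-1],
    [0.002,0,0,0,0,0,-1],
    [0,0,0,0,0,0,-1]
  ]
}}

```text
time_s: 67.92
tool_pos: [0.5309, 0.2998, -0.0193]
tool_rot: [[-0.999, -0.03, -0.011], [-0.03, 1.0, 0.002], [0.011, 0.002, -1.0]]
wrist_force: [6.7, -0.5, -0.9]
opening: -0.0
grasp_force: 0.2
```

Call:
{"name": "step_arm", "arguments": {
  "steps": [
    [0.002,0,0,0,0,0,-1],
    [0,0,0,0,0,0,-1],
    [0,0,0,0,0,0,-1]
  ]
}}

```text
time_s: 68.3
tool_pos: [0.5311, 0.2998, -0.0189]
tool_rot: [[-1.0, -0.029, -0.008], [-0.029, 1.0, 0.002], [0.008, 0.003, -1.0]]
wrist_force: [10.3, -0.5, -0.2]
opening: -0.0001
grasp_force: 0.1
```

Call:
{"name": "step_arm", "arguments": {
  "steps": [
    [0.002,0,0,0,0,0,-1],
    [0,0,0,0,0,0,-1],
    [0,0,0,0,0,0,-1]
  ]
}}

```text
time_s: 68.68
tool_pos: [0.5312, 0.2998, -0.0184]
tool_rot: [[-1.0, -0.028, -0.005], [-0.028, 1.0, 0.003], [0.005, 0.003, -1.0]]
wrist_force: [14.0, 0.5, 0.4]
opening: 0.0001
grasp_force: 0.0
```

Call:
{"name": "step_arm", "arguments": {
  "steps": [
    [-0.01,0,0,0,0,0,-1],
    [-0.03,0,0,0,0,0,-1],
    [-0.01,0,-0.05,0,0,0,-1],
    [0,-0.02,-0.05,0,0,10,-1],
    [0,-0.04,-0.02,0,0,10,-1],
    [0,-0.03,0,0,0,10,-1],
    [0,-0.02,0,0,0,10,-1],
    [0,0,0,0,0,10,-1]
  ]
}}

```text
time_s: 69.68
tool_pos: [0.5503, 0.1933, 0.0994]
tool_rot: [[-0.662, 0.75, -0.019], [0.75, 0.662, -0.001], [0.012, -0.014, -1.0]]
wrist_force: [0.2, 1.1, 0.2]
opening: -0.0006
grasp_force: 0.0
```

Call:
{"name": "step_arm", "arguments": {
  "steps": [
    [0,0,0,0,0,10,-1],
    [0,0,0,0,0,10,-1],
    [0,0,0,0,0,10,-1],
    [0,0,0,0,0,10,-1],
    [0,0,0,0,0,0,-1],
    [0,0,0,0,0,0,-1]
  ]
}}

```text
time_s: 70.42
tool_pos: [0.5516, 0.1958, 0.0995]
tool_rot: [[-0.035, 0.999, -0.016], [0.999, 0.035, 0.001], [0.002, -0.016, -1.0]]
wrist_force: [-1.1, -1.0, 0.4]
opening: -0.0001
grasp_force: 0.0
```

```bash
python3 stk.py k4; python3 - <<'E'
from h import *
from station import manip
print(np.round(manip.read_state()["tool_rot"],3).tolist())
a=cv2.imread("pics/k4t.png")[165:275,120:220];b=cv2.imread("pics/k4s.png")[160:265,370:480]
c=np.zeros((400,790,3),np.uint8);c[:,:364]=cv2.resize(a,(364,400),interpolation=cv2.INTER_CUBIC);c[:,370:]=cv2.resize(b,(420,400),interpolation=cv2.INTER_CUBIC);cv2.imwrite("pics/k4c.png",c)
E
```

```text
[0.5516 0.1958 0.0995] F [-1.1 -1.   0.4]
top top board {'c': array([445.8, 305.6]), 's': array([148.2, 107.3]), 'a': 0.9, 'z': 58.5, 'px': array([163., 224.])}
scene top board {'c': array([447.2, 309.1]), 's': array([157. , 102.2]), 'a': 0.1, 'z': 59.5, 'px': array([440., 204.])}
[[-0.033, 0.999, -0.016], [0.999, 0.033, 0.001], [0.002, -0.016, -1.0]]
```

Call:
{"name": "step_arm", "arguments": {
  "steps": [
    [0.001,-0.035,0,0,0,0,-1],
    [0.001,-0.035,0,0,0,0,-1],
    [0.001,-0.035,0.02,0,0,0,-1],
    [0,0,0.04,0,0,0,-1],
    [0,0,0.04,0,0,0,-1],
    [0,0,0.018,0,0,0,-1],
    [0,0,0,0,0,0,-1],
    [0,0,0,0,0,0,-1]
  ]
}}

```text
time_s: 71.53
tool_pos: [0.446, 0.1955, -0.0161]
tool_rot: [[-0.032, 0.999, -0.014], [0.999, 0.032, 0.002], [0.002, -0.014, -1.0]]
wrist_force: [0.1, 0.2, 0.1]
opening: 0.0002
grasp_force: 0.0
```

Call:
{"name": "step_arm", "arguments": {
  "steps": [
    [0.01,0,0,0,0,0,-1],
    [0.01,0,0,0,0,0,-1],
    [0.005,0,0,0,0,0,-1],
    [0.005,0,0,0,0,0,-1],
    [0.005,0,0,0,0,0,-1],
    [0.004,0,0,0,0,0,-1],
    [0.004,0,0,0,0,0,-1],
    [0,0,0,0,0,0,-1]
  ]
}}

```text
time_s: 72.53
tool_pos: [0.4442, 0.2374, -0.0167]
tool_rot: [[-0.031, 0.999, -0.015], [1.0, 0.031, -0.0], [0.0, -0.015, -1.0]]
wrist_force: [0.1, -2.6, 0.3]
opening: 0.0001
grasp_force: 0.8
```

Call:
{"name": "step_arm", "arguments": {
  "steps": [
    [0.003,0,0,0,0,0,-1],
    [0.003,0,0,0,0,0,-1],
    [0,0,0,0,0,0,-1]
  ]
}}

```text
time_s: 72.9
tool_pos: [0.4438, 0.2426, -0.0167]
tool_rot: [[-0.031, 0.999, -0.016], [1.0, 0.031, -0.002], [-0.001, -0.016, -1.0]]
wrist_force: [-0.1, -5.3, 0.8]
opening: -0.0
grasp_force: 2.5
```

Call:
{"name": "step_arm", "arguments": {
  "steps": [
    [0.003,0,0,0,0,0,-1],
    [0,0,0,0,0,0,-1],
    [0,0,0,0,0,0,-1]
  ]
}}

```text
time_s: 73.28
tool_pos: [0.4436, 0.2455, -0.0167]
tool_rot: [[-0.031, 0.999, -0.016], [1.0, 0.031, -0.002], [-0.001, -0.016, -1.0]]
wrist_force: [0.1, -5.5, 1.6]
opening: -0.0
grasp_force: 2.6
```

Sliding boards now at about 5 N; continue to the wall.

Call:
{"name": "step_arm", "arguments": {
  "steps": [
    [0.003,0,0,0,0,0,-1],
    [0,0,0,0,0,0,-1],
    [0,0,0,0,0,0,-1]
  ]
}}

```text
time_s: 73.65
tool_pos: [0.4435, 0.2456, -0.0167]
tool_rot: [[-0.029, 0.999, -0.017], [1.0, 0.029, -0.006], [-0.006, -0.017, -1.0]]
wrist_force: [0.8, -9.1, 4.4]
opening: -0.0002
grasp_force: 4.6
```

Call:
{"name": "step_arm", "arguments": {
  "steps": [
    [0.002,0,0,0,0,0,-1],
    [0,0,0,0,0,0,-1],
    [0,0,0,0,0,0,-1]
  ]
}}

```text
time_s: 74.03
tool_pos: [0.4434, 0.2457, -0.0167]
tool_rot: [[-0.028, 0.999, -0.017], [1.0, 0.028, -0.009], [-0.009, -0.017, -1.0]]
wrist_force: [1.7, -11.6, 6.2]
opening: -0.0002
grasp_force: 5.8
```

Call:
{"name": "step_arm", "arguments": {
  "steps": [
    [0.002,0,0,0,0,0,-1],
    [0,0,0,0,0,0,-1],
    [0,0,0,0,0,0,-1]
  ]
}}

```text
time_s: 74.4
tool_pos: [0.4433, 0.2463, -0.0167]
tool_rot: [[-0.027, 0.999, -0.017], [1.0, 0.027, -0.011], [-0.011, -0.018, -1.0]]
wrist_force: [1.1, -13.0, 6.6]
opening: -0.0001
grasp_force: 6.6
```

Call:
{"name": "step_arm", "arguments": {
  "steps": [
    [0.002,0,0,0,0,0,-1],
    [0,0,0,0,0,0,-1],
    [0,0,0,0,0,0,-1]
  ]
}}

```text
time_s: 74.78
tool_pos: [0.4433, 0.2464, -0.0167]
tool_rot: [[-0.026, 1.0, -0.018], [1.0, 0.026, -0.014], [-0.014, -0.018, -1.0]]
wrist_force: [0.1, -16.1, 7.7]
opening: 0.0001
grasp_force: 8.1
```

Call:
{"name": "step_arm", "arguments": {
  "steps": [
    [-0.015,0,0,0,0.8,0,-1],
    [-0.03,0,0,0,0,0,-1],
    [-0.015,0,-0.05,0,0,0,-1],
    [0,0.02,-0.05,0,0,-10,-1],
    [0,0.03,-0.02,0,0,-10,-1],
    [0,0.03,0,0,0,-10,-1],
    [0,0.02,0,0,0,-10,-1],
    [0,0,0,0,0,-10,-1]
  ]
}}

```text
time_s: 75.78
tool_pos: [0.5435, 0.2257, 0.1021]
tool_rot: [[-0.789, 0.614, -0.013], [0.614, 0.789, 0.021], [0.023, 0.009, -1.0]]
wrist_force: [-0.4, -0.7, -0.1]
opening: 0.0002
grasp_force: 0.0
```

Call:
{"name": "step_arm", "arguments": {
  "steps": [
    [0,0,0,0,0,-10,-1],
    [0,0,0,0,0,-10,-1],
    [0,0,0,0,0,-10,-1],
    [0,0,0,0,0,-10,-1],
    [-0.04,0,0,0,0,0,-1],
    [0,0,0,0,0,0,-1],
    [0,0,0,0,0,0,-1]
  ]
}}

```text
time_s: 76.65
tool_pos: [0.5812, 0.2251, 0.1011]
tool_rot: [[-0.999, -0.032, -0.016], [-0.032, 0.999, 0.017], [0.015, 0.018, -1.0]]
wrist_force: [0.1, -0.5, -1.5]
opening: 0.0
grasp_force: 0.0
```

```bash
python3 stk.py k5; python3 - <<'E'
from h import *
from station import manip
print(np.round(manip.read_state()["tool_rot"],3).tolist())
a=cv2.imread("pics/k5t.png")[165:275,120:220];b=cv2.imread("pics/k5s.png")[160:265,370:480]
c=np.zeros((400,790,3),np.uint8);c[:,:364]=cv2.resize(a,(364,400),interpolation=cv2.INTER_CUBIC);c[:,370:]=cv2.resize(b,(420,400),interpolation=cv2.INTER_CUBIC);cv2.imwrite("pics/k5c.png",c)
E
```

```text
[0.5812 0.2251 0.1011] F [ 0.1 -0.5 -1.5]
top top board {'c': array([445.8, 309.4]), 's': array([148.1,  99.7]), 'a': 0.9, 'z': 58.7, 'px': array([162., 223.])}
scene top board {'c': array([496.9, 325.9]), 's': array([125.2,  71.3]), 'a': -43.3, 'z': 59.4, 'px': array([447., 212.])}
[[-0.999, -0.033, -0.016], [-0.033, 0.999, 0.016], [0.015, 0.017, -1.0]]
```

View pics/k5c.png

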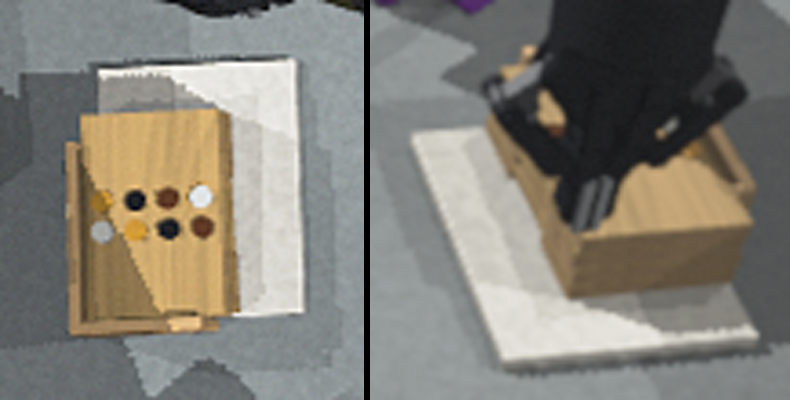

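The stack is now squared at both walls, with one clean block edge in both views. One final tap on the +x side, then check.

Call:
{"name": "step_arm", "arguments": {
  "steps": [
    [-0.001,0.04,0,0,0,0,-1],
    [-0.001,0.04,0.02,0,0,0,-1],
    [0,0,0.04,0,0,0,-1],
    [0,0,0.04,0,0,0,-1],
    [0,0,0.018,0,0,0,-1],
    [0,0,0,0,0,0,-1],
    [0.015,0,0,0,0,0,-1],
    [0.015,0,0,0,0,0,-1]
  ]
}}

```text
time_s: 77.75
tool_pos: [0.5501, 0.3062, -0.013]
tool_rot: [[-0.999, -0.031, -0.013], [-0.031, 0.999, 0.018], [0.012, 0.018, -1.0]]
wrist_force: [-0.1, -0.4, -0.5]
opening: -0.0001
grasp_force: 0.0
```

Call:
{"name": "step_arm", "arguments": {
  "steps": [
    [0.008,0,0,0,0,0,-1],
    [0.006,0,0,0,0,0,-1],
    [0.004,0,0,0,0,0,-1],
    [0,0,0,0,0,0,-1]
  ]
}}

```text
time_s: 78.25
tool_pos: [0.5314, 0.3044, -0.0149]
tool_rot: [[-0.999, -0.031, -0.015], [-0.032, 0.999, 0.015], [0.015, 0.016, -1.0]]
wrist_force: [0.2, 0.1, 0.2]
opening: -0.0
grasp_force: 0.0
```

Call:
{"name": "step_arm", "arguments": {
  "steps": [
    [0.003,0,0,0,0,0,-1],
    [0,0,0,0,0,0,-1],
    [0,0,0,0,0,0,-1]
  ]
}}

```text
time_s: 78.62
tool_pos: [0.5296, 0.3041, -0.0149]
tool_rot: [[-0.999, -0.03, -0.014], [-0.031, 0.999, 0.015], [0.013, 0.016, -1.0]]
wrist_force: [4.3, -0.2, 0.1]
opening: 0.0002
grasp_force: 2.0
```

Call:
{"name": "step_arm", "arguments": {
  "steps": [
    [0.002,0,0,0,0,0,-1],
    [0,0,0,0,0,0,-1],
    [0,0,0,0,0,0,-1]
  ]
}}

```text
time_s: 79.0
tool_pos: [0.5294, 0.3039, -0.0148]
tool_rot: [[-1.0, -0.029, -0.011], [-0.03, 0.999, 0.015], [0.011, 0.016, -1.0]]
wrist_force: [7.8, -0.4, -2.5]
opening: 0.0002
grasp_force: 1.6
```

Call:
{"name": "step_arm", "arguments": {
  "steps": [
    [-0.01,0,0,0,0,0,-1],
    [0,0,0.004,0,0,0,-1],
    [0.005,0,0,0,0,0,-1],
    [0.004,0,0,0,0,0,-1],
    [0.003,0,0,0,0,0,-1],
    [0,0,0,0,0,0,-1],
    [0,0,0,0,0,0,-1]
  ]
}}

```text
time_s: 79.88
tool_pos: [0.5311, 0.3044, -0.0176]
tool_rot: [[-1.0, -0.028, -0.005], [-0.028, 0.999, 0.017], [0.004, 0.017, -1.0]]
wrist_force: [13.4, 0.4, -1.0]
opening: -0.0001
grasp_force: 0.0
```

Call:
{"name": "step_arm", "arguments": {
  "steps": [
    [-0.015,0,0,0,0,0,-1],
    [-0.03,0,0,0,0,0,-1],
    [0,0,-0.05,0,0,0,-1],
    [0,-0.04,-0.05,0,0,0,-1],
    [0,-0.06,-0.03,0,0,0,-1],
    [0,-0.06,0,0,0,0,-1],
    [0,-0.06,0,0,0,0,-1],
    [0,-0.06,0,0,0,0,-1]
  ]
}}

```text
time_s: 80.88
tool_pos: [0.5787, 0.0275, 0.1029]
tool_rot: [[-0.999, -0.033, -0.016], [-0.033, 0.999, 0.015], [0.016, 0.015, -1.0]]
wrist_force: [1.4, -0.4, 0.1]
opening: -0.0002
grasp_force: 0.0
```

```bash
python3 stk.py k6; python3 - <<'E'
from h import *
f=load("k6t"); P=xyz(f)
g=load("k6s"); Q=xyz(g)
# vertical faces seen by scene camera: +x face points per layer height, and -y face
for zl in ((12,22),(24,34),(36,46),(48,57)):
    m=near(g,(hsv(g)[...,1]>60)&(Q[...,2]*1000>zl[0])&(Q[...,2]*1000<zl[1]),(.36,.56,.22,.37)); q=Q[m]*1000
    px=q[(q[:,1]>275)&(q[:,1]<345)&(q[:,0]>500)]; py=q[(q[:,0]>390)&(q[:,0]<500)&(q[:,1]<300)]
    print(zl,"+x face",len(px),np.median(px[:,0]).round(1) if len(px) else '', np.polyfit(px[:,1],px[:,0],1)[0].round(3) if len(px)>8 else '',"-y face",len(py),np.median(py[:,1]).round(1) if len(py) else '',np.polyfit(py[:,0],py[:,1],1)[0].round(3) if len(py)>8 else '')
a=cv2.imread("pics/k6t.png")[100:275,120:260];b=cv2.imread("pics/k6s.png")[160:265,370:480]
c=np.zeros((450,790,3),np.uint8);c[:,:360]=cv2.resize(a,(360,450),interpolation=cv2.INTER_CUBIC);c[:401,370:]=cv2.resize(b,(420,401),interpolation=cv2.INTER_CUBIC);cv2.imwrite("pics/k6c.png",c)
E
python3 meas.py k6t|egrep "blade|hand|mat"
```

```text
[0.5787 0.0275 0.1029] F [ 1.4 -0.4  0.1]
top top board {'c': array([446. , 309.3]), 's': array([147.8,  99.7]), 'a': 0.9, 'z': 58.6, 'px': array([162., 224.])}
scene top board {'c': array([445.7, 307.1]), 's': array([156.6, 105.8]), 'a': 0.0, 'z': 59.5, 'px': array([436., 200.])}
(12, 22) +x face 95 516.0 -0.044 -y face 55 260.0 0.048
(24, 34) +x face 95 515.8 -0.041 -y face 67 260.5 0.041
(36, 46) +x face 99 515.9 -0.029 -y face 70 260.2 0.025
(48, 57) +x face 97 515.5 -0.013 -y face 90 261.6 0.057
k6t blade {'c': array([712.9, 256. ]), 's': array([97.5, 40. ]), 'a': 89.3, 'z': 6.7, 'px': array([186., 129.])}
k6t hand {'c': array([710.3, 161. ]), 's': array([71.9, 24.5]), 'a': 89.3, 'z': 74.7, 'px': array([218., 122.])}
k6t mat {'c': array([709.4, 225.9]), 's': array([338.3, 172.4]), 'a': -87.1, 'z': 2.7, 'px': array([199., 126.])}
```

View pics/k6c.png

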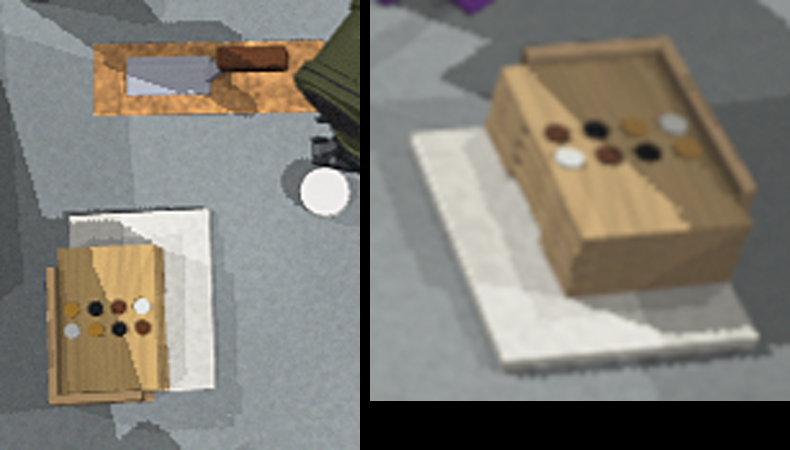

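The stack is one flush block: face positions in every layer agree within about 1.5 mm, and it sits against both walls. The spatula lies flat on its mat, blade at (170,78). Handing in.

```bash
python3 -c "
from station import manip
print(manip.close_job())"
```

```text
the job is handed in; nothing more can be done
None
```

I laid both loose boards (only two were there) on the jig stack with the spatula and tapped the stack flush against both walls, all four layers agreeing within about 1.5 mm; the spatula is back flat on its mat with the blade end where it was, after one fumbled first grip that tipped it over, and the job is handed in (no verdict was returned).

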